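Lay out the soldering board for a ring joint

ROBOT

A 6-joint arm with a two-finger parallel gripper is mounted at the origin on a cart in front of the work surface, level with it; the furniture and walls round the work are solid. World frame = base frame: x ahead of the robot, y to its left, z up, the work surface at z = 0. Lengths are in m, angles in rad, forces in N, time in s.
With the tool pointing down it reaches from about 0.325 to 0.9 m from the base axis. Payload 6.1 kg.
Tool frame: the origin (TCP) lies at the very end of the fingers, on their centre line; the grasp point (between the pads) lies 19 mm behind it; z points along the fingers, y is the line along which they close (so a half turn about z gives the same grasp; the last joint's range is limited). The gripper opens to 85 mm and grips with 20 to 120 N. Pads are 22 mm wide; open, the fingers measure 114 mm over their backs; the gripper's body (76 mm by 85 mm) begins 54 mm behind the grasp point. The pads swing forward as they close: fully open they stand 13 mm farther back than shut.
Start: joints at [1.105, 0.22, 1.526, -0, 1.395, -0.126], TCP at [0.208, 0.589, 0.2] pointing down, gripper open.
Joint ranges: [-2.98, 2.98], [-0.91, 2.08], [0.09, 2.57], [-1.24, 4.39], [0.2, 2.65], [-2.68, 2.68]. Speed limits (rad/s): [2.57, 2.57, 3.01, 3.14, 3.14, 3.14].

INTERFACE

Orientations are given as a 3x3 rotation matrix whose columns are the frame's x, y, z axes.
In Python, from cell import robot gives the robot as it stands. The module is installed in compiled form; this text tells all that it offers.
- The arm moves only by the tool move_arm, never from a script. Its argument "deltas" is one flat list of numbers, 5 for each row, row after row: the opening, from 0 (shut) to 1 (fully open), then the shift along the tool's x, y, z in units of 40 mm (1.0 is 40 mm), then the turn about the tool's z in units of 6 degrees (1.0 is 6 degrees). In form: [fingers, dx, dy, dz, spin, fingers, dx, dy, dz, spin, ...]. A call has 1 to 5 rows; each row shifts and turns the commanded pose from where the row before left it, along the tool's axes as they then stand; what a row does not reach is not made up. A row lasts 1/12 s, in which the tool goes at most 41.7 mm and 7.16 degrees, less where a joint would pass 70% of its speed; a pose out of reach is approached as far as the arm can. A call is refused whole if a number of a shift passes 1 or a number of a turn 1, either way. A call with a gripper value outside its range is refused whole. The fingers move at their own pace and stop on an object; "grip_force" is the grip in N (left out, the last holds). Time passes only in rows, so rows that do not move let the fingers close. It gives the time, the measured TCP pose, the force, the opening and the grip force at its end, in the units of the state.
- robot.get_state(): the state, without advancing time (a new reading comes with each control period).
- robot.get_image(name): name is "scene" or "top"; returns the picture (400x640x3 uint8, red, green, blue); there is no depth.
- robot.calibration(name): a dict with "fx", "fy", "cx", "cy" (pixels), "extrinsics" (4x4, takes a point from world to camera coordinates). Camera axes: x right, y down, z forward; pixel columns grow to the right and rows downward; lengths in m; the calibration is good to about 2 mm. A picture is of the moment at which its call begins. calibration takes no time and is no camera call.
- robot.sign_off(): hands the job in; it is judged then, once.
The state is a dict: "t": time; "q": joint angles; "dq": joint speeds; "joint_torque": joint torques, N m; "tool_pos": TCP position; "eef_rot": TCP orientation; "wrist_force": force on the tool from outside, world axes, zero at the start; "moment": the same for the moment, N m; "gripper_width": finger opening in m; "grip_force": force on a finger pad.
Only numpy, scipy, OpenCV 4.12 (cv2) and the standard library are available. Lean on these libraries where they do the work, as an engineer would, in place of code of your own. Each camera call takes 0.05 s, during which the arm holds its last target. There are 200 camera calls.

TASK

Get the soldering board ready for the copper ring: lay the charcoal block lengthwise in the steel block holder, slide the holder's jaw up until it holds the block against the fence, and lay the copper ring flat on the middle of the block's top. Stand the flux jar (the small one with the white lid) on the board midway between the holder and the green solder tin, and lay the cross-lock tweezers flat on the board on the holder's other side, midway between the holder and the steel bench block and parallel to the holder's length. Leave the tin, the bench block and the pickle jar where they are.

Things in the scene. Friction and masses are not known exactly. Their poses are not given: they have to be found in the camera images.
- holder: Fixed steel holder, 147 x 60 mm (x -107..40), on the fixed grey board (273 x 263 mm, top 16 mm above the table). Origin: its underside = board top, below the clamped block's centre. +x: from jaw to fence. Floor 4 mm above origin; fence face x = 31, 23 mm high; side lips at y = +-26 (inner), 9 mm high. The block lies along x between fence and jaw.
- jaw (a joint): Sliding jaw of the holder, m. 0 = open, jaw face 90 mm from the fence; grows toward the fence (holder's +x), at most 0.036; meets the 62 mm block lying against the fence at 0.028. Starts at 0 to 0.012. About 2.5 N friction, stays where left. Jaw plate 40 mm wide, top 25 mm above the board.
- jaw_knob (a point): Top of the upright round brass knob on the jaw, which slides the jaw (grip it from above, or push it). Knob 17 mm in diameter, 21 mm tall, its top 34 mm above the board, its axis 31 mm behind the jaw's face. Moves with the jaw.
- charcoal_block: Loose black charcoal block, 36 mm (x) x 62 mm (y, long) x 28 mm high, 40 to 85 g. Origin: centre of the underside; z up.
- ring: Loose copper ring blank lying flat: plain band, 22 mm outside diameter, 8 mm high, 12 g. Origin: centre of the underside; z is the ring's axis, up.
- flux_jar: Loose small round jar with a white screw lid, 51 mm in diameter, 56 mm tall, 0.08 to 0.17 kg; standing. Origin: centre of the underside; z up.
- cross_tweezers: Loose steel cross-lock tweezers with dark grip plates, lying flat: 144 mm long (y), 22 mm wide over the grips (x), 10 mm high, 25 g; take them across the middle (about 16 mm). Origin: underside at mid-length. (Plain steel tweezers without grip plates lie farther back: not part of the job.)
- solder_tin: Closed flat green tin, 97 x 68 x 21 mm, standing loose on the table beside the board, left or right of it; its 97 mm side (its own y) runs roughly along the board's edge. Origin: centre of the underside. Stays where it is.
- bench_block: Square steel bench block, pale mottled grey, 65 x 65 x 20 mm, 0.6 kg, loose on the table beside the board on the side opposite the tin. Origin: centre of the underside. Stays where it is.
- pickle_jar: Larger round jar with a blue lid, 63 mm in diameter, 74 mm tall, standing loose on the table. Origin: centre of the underside. Not part of the job: stays where it is.
Mind the look-alikes: they are no part of the job. What is shaped like the solder_tin but pink is not meant. Of the things that look like the flux_jar, the smaller one is meant.

How it is judged:
At the end, for the whole second after the job is handed in: Block flat in holder (6 mm along, 10 across, 0.15 rad), jaw joint > 0.0245; ring flat on it within 10 mm of centre; on the board the jar upright, <113 mm from holder and tin, the tweezers flat, <113 mm from holder and bench block, parallel to 0.26 rad; both within 50 mm along x; all at rest (x of charcoal_block in the frame of holder between -0.006 and 0.006 m and y of charcoal_block in the frame of holder between -0.01 and 0.01 m and z of charcoal_block in the frame of holder between 0 and 0.0075 m and angle between the y axis of charcoal_block and the x axis of holder, either way round below 0.15 rad and angle between each of charcoal_block, flux_jar's own z axis and vertical below 0.1 rad and value of joint jaw above 0.0245 m and horizontal distance between ring and charcoal_block below 0.01 m and z of ring in the frame of charcoal_block between 0.024 and 0.032 m and angle between ring's own z axis and vertical below 0.12 rad and horizontal distance between each of flux_jar, cross_tweezers and holder below 0.113 m and horizontal distance between flux_jar and solder_tin below 0.113 m and x of flux_jar in the frame of holder between -0.05 and 0.05 m and height (world z) of flux_jar between 0.012 and 0.021 m and horizontal distance between cross_tweezers and bench_block below 0.113 m and angle between cross_tweezers's own z axis and vertical below 0.15 rad and angle between the y axis of cross_tweezers and the x axis of holder, either way round below 0.26 rad and x of cross_tweezers in the frame of holder between -0.05 and 0.05 m and height (world z) of cross_tweezers between 0.012 and 0.022 m and linear speed of each of charcoal_block, ring, flux_jar, cross_tweezers below 0.02 m/s); the robot touches nothing.
It fails at once if the solder tin was shifted by more than 25 mm (distance of solder_tin from where it was at the start of the episode above 0.025 m).
It fails at once if the bench block was shifted by more than 25 mm (distance of bench_block from where it was at the start of the episode above 0.025 m).
It fails at once if the pickle jar was shifted by more than 25 mm (distance of pickle_jar from where it was at the start of the episode above 0.025 m).
It also fails if it takes over 109 s, if anything falls off the work surface, if the arm or the gripper's body presses on something with over 40 N, if the wrist force passes 120 N, or if a joint passes its speed limit or range.

## Working session

There is one attempt and no reset: what is moved stays moved. The work goes in short steps, Python scripts to look and compute and a tool call to move; the robot and the scene stay as the last step left them, time stands still between calls to the robot, and variables do not carry over. Pictures are saved under pics/ and viewed, at most 17 in all, crops included, and the job is handed in when it is done.

Besides the shell and the picture viewer there is one more tool, called by a JSON object that holds its "method" and its "body", one argument or row to a line. move_arm: Moves the arm, as the interface text tells. Its arguments: {"type":"object","properties":{"deltas":{"type":"array","items":{"type":"number"}},"grip_force":{"type":"number"}},"required":["deltas"]}

```bash
mkdir -p pics
cat > h.py <<'E'
import numpy as np, cv2
from cell import robot
def snap(n,f):
    im=robot.get_image(n); cv2.imwrite('pics/'+f,cv2.cvtColor(im,cv2.COLOR_RGB2BGR)); return im
def ray(n,u,v,z):
    c=robot.calibration(n); E=np.array(c['extrinsics']); R,t=E[:3,:3],E[:3,3]
    o=-R.T@t; d=R.T@np.array([(u-c['cx'])/c['fx'],(v-c['cy'])/c['fy'],1]); return o+d*(z-o[2])/d[2]
def proj(n,p):
    c=robot.calibration(n); E=np.array(c['extrinsics']); q=E[:3,:3]@np.array(p)+E[:3,3]
    return np.array([c['fx']*q[0]/q[2]+c['cx'],c['fy']*q[1]/q[2]+c['cy']])
E
python3 - <<'E'
from h import *
snap('top','t0.png');snap('scene','s0.png')
for n in('top','scene'):
    c=robot.calibration(n);E=np.array(c['extrinsics']);print(n,c['fx'],np.round(-E[:3,:3].T@E[:3,3],3),np.round(E[:3,:3],2).tolist())
s=robot.get_state();print(s['t'],s['tool_pos'],np.round(s['eef_rot'],3),s['gripper_width'])
E
```

```text
top 361.5879663124335 [0.52  0.025 1.212] [[-0.01, -1.0, -0.0], [-1.0, 0.01, -0.07], [0.07, 0.0, -1.0]]
scene 384.53580438736947 [-0.065 -0.71   0.62 ] [[0.75, -0.67, 0.02], [-0.32, -0.39, -0.87], [0.58, 0.64, -0.5]]
0.1 [0.20805085 0.58868943 0.19887169] [[-0.943  0.333 -0.001]
 [ 0.333  0.943 -0.002]
 [ 0.    -0.002 -1.   ]] 0.08526715433288713
```

View pics/t0.png

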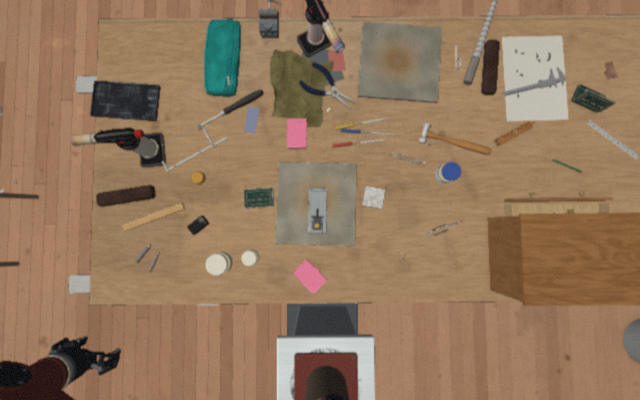

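View pics/s0.png

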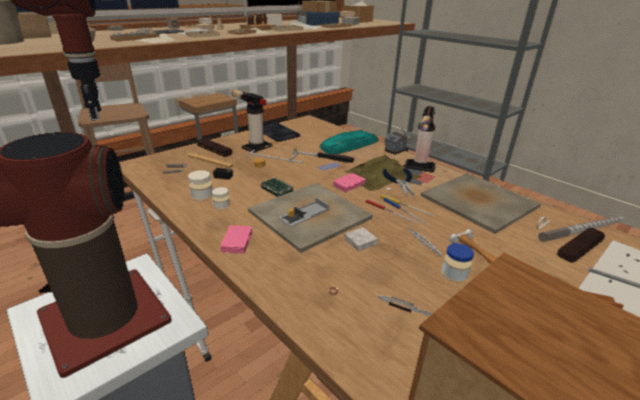

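The top view shows the board at (317,204), with the holder on it and its knob toward the robot at (317,223). The green tin is at (258,198) and the bench block at (374,197). The black block is at (198,225), the flux jar at (249,258), the ring near (403,257), the tweezers at (445,228) and the pickle jar at (449,172). I'll zoom in for precise masks.

Run:
```python
from h import *
t=cv2.imread('pics/t0.png');s=cv2.imread('pics/s0.png')
a=cv2.resize(t[150:280,180:300],None,fx=4,fy=4,interpolation=cv2.INTER_CUBIC)
b=cv2.resize(t[180:275,380:470],None,fx=4,fy=4,interpolation=cv2.INTER_CUBIC)
c=cv2.resize(t[180:245,295:340],None,fx=6,fy=6,interpolation=cv2.INTER_CUBIC)[:380]
o=np.zeros((600,800,3),np.uint8); 
o[:520,:480]=a; o=o[:520]
r=cv2.resize(b,(320,338)); 
o[:338,480:]=r
o[338:,480:750]=cv2.resize(c,(270,380))[100:282]
cv2.imwrite('pics/c1.png',o)
hsv=cv2.cvtColor(t,cv2.COLOR_BGR2HSV)
def blob(name,m,box,z):
    x0,y0,x1,y1=box; mm=np.zeros_like(m);mm[y0:y1,x0:x1]=m[y0:y1,x0:x1]
    cs,_=cv2.findContours(mm,cv2.RETR_EXTERNAL,cv2.CHAIN_APPROX_NONE)
    if not cs: print(name,'none');return
    k=max(cs,key=cv2.contourArea);pts=np.array([ray('top',*p,z)[:2] for p in k[:,0]],np.float32)
    R=cv2.minAreaRect(pts);print(name,np.round(R[0],4),np.round(R[1],4),round(R[2],1),'px',np.round(k[:,0].mean(0),1),cv2.contourArea(k), 'poly',np.round(cv2.minEnclosingCircle(pts)[0],4))
V=hsv[...,2];S=hsv[...,1];H=hsv[...,0]
u=lambda x:(x*255).astype(np.uint8)
blob('block',u(V<70),(180,210,215,240),.028)
blob('tin',u(~((H<25)&(S>60))),(238,182,274,214),.021)
blob('board',u(S<60),(270,155,362,250),.016)
blob('bench',u(S<55),(360,180,392,214),.02)
blob('flux',u((S<70)&(V>130)),(238,245,262,270),.056)
blob('tweez',u((S<70)),(422,215,470,242),.006)
blob('pickle',u((H>100)&(S>100)),(430,155,470,190),.074)
print(hsv[252:262,398:408].tolist()[4])
```

```text
block [0.5204 0.4146] [0.0345 0.0621] 38.6 px [198.6 224.1] 150.5 poly [0.5194 0.414 ]
tin [0.6084 0.2176] [0.0631 0.0957] 0.3 px [258.3 197.2] 495.0 poly [0.6101 0.2176]
board [0.5899 0.0289] [0.2604 0.2709] 88.2 px [315.9 203.4] 6187.0 poly [0.5891 0.0277]
bench [ 0.6067 -0.1616] [0.0667 0.0666] 80.0 px [373.4 197. ] 368.0 poly [ 0.607  -0.1619]
flux [0.4151 0.2416] [0.0509 0.0472] 89.5 px [249.2 257.7] 198.5 poly [0.4144 0.2409]
tweez [ 0.5078 -0.4137] [0.0073 0.041 ] 32.7 px [449.1 226.4] 7.5 poly [ 0.5074 -0.414 ]
pickle [ 0.6835 -0.4012] [0.0534 0.0547] 44.0 px [450.9 171. ] 227.0 poly [ 0.6836 -0.4008]
[[14, 105, 158], [14, 105, 160], [15, 103, 161], [16, 100, 163], [17, 103, 159], [15, 103, 158], [14, 101, 161], [15, 105, 158], [16, 103, 159], [17, 100, 166]]
```

View pics/c1.png

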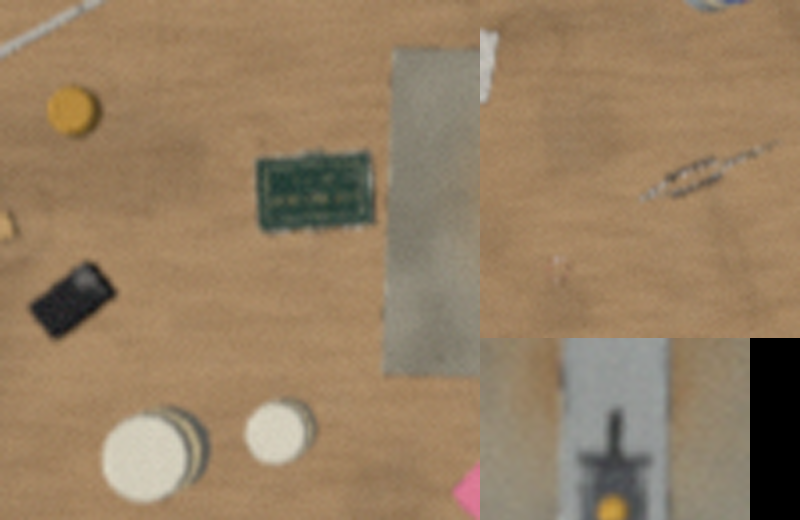

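The crop shows the tweezers running from (425,235.6) to (463.8,220.2), the ring at about (402,255), and the tin and block clearly. Next I'll measure the holder, knob, ring and tweezers.

Run:
```python
from h import *
t=cv2.imread('pics/t0.png');s=cv2.imread('pics/s0.png')
b=t.astype(int)
# holder: bluish relative to board
d=b[...,0]-b[...,2]
sub=d[180:245,300:335]; m=np.zeros(t.shape[:2],np.uint8); m[180:245,300:335]=(sub>2)*255
m=cv2.morphologyEx(m,cv2.MORPH_CLOSE,np.ones((3,3)))
cs,_=cv2.findContours(m,cv2.RETR_EXTERNAL,cv2.CHAIN_APPROX_NONE);k=max(cs,key=cv2.contourArea)
pts=np.array([ray('top',*p,.022)[:2] for p in k[:,0]],np.float32);print('holder',cv2.minAreaRect(pts),cv2.boundingRect(k))
hs=cv2.cvtColor(t,cv2.COLOR_BGR2HSV)
k=np.argwhere((hs[200:235,305:330,1]>110)&(hs[200:235,305:330,2]>110));k=k.mean(0)+[200,305];print('knob',k,ray('top',k[1],k[0],.05))
# ring both views
for n,im,(x0,y0,x1,y1) in(('top',t,(394,248,412,264)),('scene',s,(325,283,342,299))):
    p=cv2.cvtColor(im,cv2.COLOR_BGR2LAB)[y0:y1,x0:x1].astype(float); q=np.linalg.norm(p-np.median(p,(0,1)),axis=2)
    yy,xx=np.nonzero(q>12);print(n,len(yy)); c=((xx.min()+xx.max())/2+x0,(yy.min()+yy.max())/2+y0);print(c,(xx.mean()+x0,yy.mean()+y0),ray(n,*c,.004))
a=ray('top',425,235.6,.005);e=ray('top',463.8,220.2,.005);print('tw',a,e,(a+e)/2,np.linalg.norm(a-e),np.degrees(np.arctan2(*(e-a)[1::-1])))
for p in[((a+e)/2),[.5204,.4146,.014],[.415,.241,.028]]:print(proj('scene',p))
cv2.imwrite('pics/c2.png',np.vstack([cv2.resize(s[180:255,240:400],None,fx=4,fy=4,interpolation=2),cv2.resize(s[275:335,310:470],None,fx=4,fy=4,interpolation=2)]))
```

```text
holder ((0.5657915472984314, 0.023234182968735695), (0.05226242542266846, 0.13874007761478424), 88.0132827758789) (309, 189, 17, 43)
knob [222.9047619  315.61904762] [0.52284086 0.02939177 0.05      ]
top 11
(np.float64(403.5), np.float64(257.0)) (np.float64(402.72727272727275), np.float64(258.0)) [ 0.40779731 -0.26075096  0.004     ]
scene 77
(np.float64(333.5), np.float64(290.5)) (np.float64(333.35064935064935), np.float64(290.6623376623377)) [ 0.41536587 -0.25516178  0.004     ]
tw [ 0.47784949 -0.33363835  0.005     ] [ 0.52788566 -0.4643145   0.005     ] [ 0.50286757 -0.39897643  0.005     ] 0.1399281106698031 -69.04805550522555
[408.35591745 307.21331932]
[223.42097106 173.8523156 ]
[221.58645194 198.4817191 ]
```

View pics/c2.png

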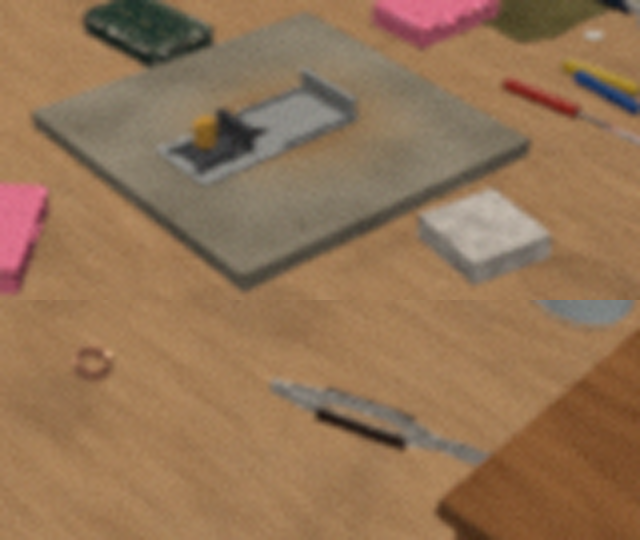

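```bash
cat >> h.py <<'E'
def go(x,y,z,yaw=None):
    s=robot.get_state();R=np.array(s['eef_rot']);p=np.array(s['tool_pos']);cy=np.degrees(np.arctan2(R[1,1],R[0,1]))
    d=R.T@(np.array([x,y,z])-p)/.04
    print('t',round(s['t'],2),'pos',np.round(p,4),'yaw',round(cy,2),'w',round(s['gripper_width'],4),'F',np.round(s['wrist_force'],1),'units dx,dy,dz',np.round(d,2))
    if yaw is not None:
        a=-((yaw-cy+90)%180-90); a2=np.radians(cy-a)
        Y=np.array([np.cos(a2),np.sin(a2),0]);Z=np.array([0,0,-1.]);X=np.cross(Y,Z)
        print('spin units',round(a/6,2),'after-spin units',np.round(np.stack([X,Y,Z])@(np.array([x,y,z])-p)/.04,2))
E
python3 - <<'E'
from h import *
t=cv2.imread('pics/t0.png');b=t.astype(float);d=b[...,0]-b[...,2];g=b.mean(2)
for r0,r1 in((193,198),(199,204),(204,209)):print('col prof',r0,np.round(d[r0:r1,304:331].mean(0)).astype(int))
print('row prof',np.round(d[184:238,312:322].mean(1)).astype(int)); print(np.round(g[184:238,312:322].mean(1)).astype(int))
m=(cv2.cvtColor(t,cv2.COLOR_BGR2GRAY)<75).astype(np.uint8);mm=np.zeros_like(m);mm[210:240,180:215]=m[210:240,180:215]
M=cv2.moments(mm,True);c=(M['m10']/M['m00'],M['m01']/M['m00']);a=.5*np.arctan2(2*M['mu11'],M['mu20']-M['mu02'])
print('block',c,np.degrees(a),M['m00'],ray('top',*c,.028),ray('top',*c,.018))
p=ray('top',*c,.028);q=ray('top',c[0]+10*np.cos(a),c[1]+10*np.sin(a),.028)-p;print('long axis',np.degrees(np.arctan2(q[1],q[0])))
hs=cv2.cvtColor(t,cv2.COLOR_BGR2HSV);print(hs[217:230,309:323,1]);
for u,v in((317.0,190),(308.5,200),(326.3,200),(317,232)):print(ray('top',u,v,.02))
go(.52,.414,.12,36)
E
```

```text
col prof 193 [-50 -52 -55 -56 -37  -7   2   2   1   1   2   1   2   1   2   2   2   1
   1   1   3   1 -13 -45 -52 -50 -47]
col prof 199 [-56 -58 -60 -54 -29  -3   2   2   1   1   1   2   0   0   1   2   1   2
   2   2   3   2 -16 -48 -55 -52 -50]
col prof 204 [-53 -55 -57 -53 -28  -5   2   2   1   0   2   1   2   1   1   1   1   2
   0   1   2   1 -17 -48 -55 -52 -49]
row prof [-48 -51 -51 -41 -15   0   2   2   2   2   2   1   1   1   1   1   1   1
   1   1   1   1   2   2   1   1   1   2   1   1   1   2   2   3   4   5
   4   6  -3 -25 -47 -58 -53 -36 -10   3   2   1  -6 -16 -21 -20 -20 -20]
[124 121 119 117 130 145 142 140 149 152 152 153 151 152 152 152 151 150
 151 151 151 150 151 149 143 135 131 129 130 131 128 114  90  76  85  92
  91  88  88  95 105 109 109 100  93 106 131 145 134 121 122 123 125 124]
block (197.58673469387756, 225.21938775510205) -32.753671187539304 196.0 [0.5184973  0.41530555 0.028     ] [0.51848125 0.41859895 0.018     ]
long axis -57.42436689169338
[[  5   3   8   8  12  13  25  22   7  11  10   9   9   8]
 [  5   7   6   4  15   3  14  14  20  17  19  1
[... 262 characters left out ...]
12  15  23  86 128 141 110  43  16  12   9]
 [  7   3   6  10  17  61 135 168 165 153  96   6  12   8]
 [  5   5   2  14   3  92 160 167 163 167 124  19  15   5]
 [  5   7   7  16   8  86 150 166 163 164 104   9  11  12]
 [  6   7   6  15   8  54 127 155 151 123  56   3  11   9]
 [  6   5   5   7   8   3  54  85  85  55   9  11  10  11]
 [  8   7   9   8   7  10  13   0   8  15  12   9   9   4]]
[0.6315753  0.02405466 0.02      ]
[0.59863277 0.05241689 0.02      ]
[ 0.59814715 -0.0064007   0.02      ]
[0.49304572 0.02520065 0.02      ]
t 0.1 pos [0.2081 0.5887 0.1989] yaw 70.53 w 0.0853 F [ 1.2  0.1 -0.4] units dx,dy,dz [-8.81 -1.51  1.97]
spin units 5.75 after-spin units [-8.12  3.74  1.97]
```

{"method": "move_arm", "body": {
  "deltas": [1,-0.9,-0.1,0,1,1,-0.9,0,0,1,1,-0.9,0,0,1,1,-0.8,0,0,1,1,-0.8,0.2,0,1],
  "grip_force": 25
}}

```text
t: 0.52
tool_pos: [0.3588, 0.5021, 0.1992]
eef_rot: [[-0.646, 0.763, -0.001], [0.763, 0.646, -0.001], [-0.0, -0.001, -1.0]]
wrist_force: [0.6, 0.7, 0.1]
gripper_width: 0.0852
grip_force: 0.0
```

{"method": "move_arm", "body": {
  "deltas": [1,-0.6,0.3,0,1,1,-0.4,0.2,0,0.25,1,0,0,0,0]
}}

```text
t: 0.77
tool_pos: [0.4018, 0.4821, 0.1992]
eef_rot: [[-0.541, 0.841, 0.0], [0.841, 0.541, -0.001], [-0.001, -0.0, -1.0]]
wrist_force: [-0.5, 1.2, -0.5]
gripper_width: 0.0851
grip_force: 0.0
```

```bash
python3 -c "
from h import *
go(.5185,.42,.06,32.6)"
```

```text
t 0.77 pos [0.4018 0.4821 0.1992] yaw 32.73 w 0.0851 F [-0.5  1.2 -0.5] units dx,dy,dz [-2.88  1.62  3.48]
spin units 0.02 after-spin units [-2.88  1.62  3.48]
```

{"method": "move_arm", "body": {
  "deltas": [1,-0.96,0.54,0,0,1,-0.96,0.54,0,0,1,-0.96,0.54,0,0,1,0,0,1,0,1,0,0,1,0]
}}

```text
t: 1.18
tool_pos: [0.5134, 0.4269, 0.1223]
eef_rot: [[-0.543, 0.84, 0.006], [0.84, 0.543, 0.004], [0.0, 0.008, -1.0]]
wrist_force: [0.2, 0.7, -1.1]
gripper_width: 0.0858
grip_force: 0.0
```

{"method": "move_arm", "body": {
  "deltas": [1,0,0,0.9,0,1,0,0,0.5,0,1,0,0,0,0]
}}

```text
t: 1.43
tool_pos: [0.5042, 0.424, 0.0563]
eef_rot: [[-0.546, 0.838, -0.011], [0.838, 0.546, -0.007], [0.0, -0.013, -1.0]]
wrist_force: [-1.3, -1.0, -0.4]
gripper_width: 0.0856
grip_force: 0.0
```

Run:
```python
from h import *
go(.5185,.42,.008,32.6)
t=snap('top','t1.png');s=snap('scene','s1.png')
cv2.imwrite('pics/c3.png',np.hstack([cv2.resize(t[190:260,165:235],None,fx=5,fy=5,interpolation=2),cv2.resize(s[130:200,180:260],None,fx=5,fy=5,interpolation=2)]))
```

```text
t 1.43 pos [0.5042 0.424  0.0563] yaw 33.09 w 0.0856 F [-1.3 -1.  -0.4] units dx,dy,dz [-0.28  0.26  1.2 ]
spin units 0.08 after-spin units [-0.28  0.25  1.21]
```

View pics/c3.png

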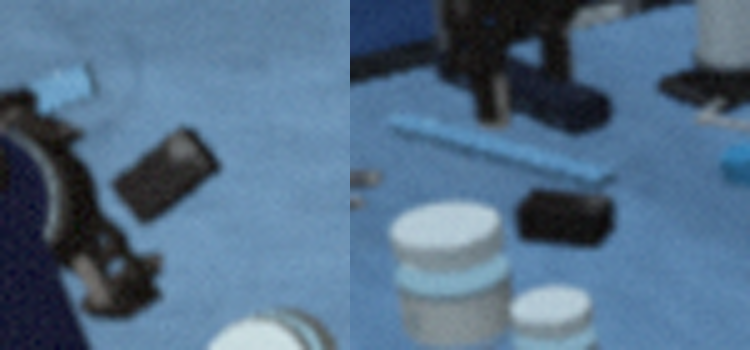

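The crop shows the block at about top (198,225). The gripper is still up and left of it in the picture because of its height. I'll check that the projection agrees.

Run:
```python
from h import *
s=robot.get_state();p=s['tool_pos'];y=s['eef_rot'][:,1] if hasattr(s['eef_rot'],'shape') else np.array(s['eef_rot'])[:,1]
go(.5185,.42,.008,32.6)
for n in('top','scene'):
    print(n,[np.round(proj(n,p+k*y+np.array([0,0,.005])),1).tolist() for k in(-.05,0,.05)], np.round(proj(n,[.5185,.42,.028]),1))
```

```text
t 1.53 pos [0.5083 0.4267 0.0632] yaw 33.09 w 0.0856 F [0.1 1.5 0. ] units dx,dy,dz [-0.28  0.13  1.38]
spin units 0.08 after-spin units [-0.28  0.13  1.38]
top [[198.2, 241.8], [189.7, 228.6], [181.3, 215.3]] [196.2 225.2]
scene [[210.0, 165.3], [217.0, 159.6], [223.7, 154.2]] [221.8 169.9]
```

{"method": "move_arm", "body": {
  "deltas": [1,-0.28,0.13,0,0,1,0,0,0,0,1,0,0,0.4,0,1,0,0,0.4,0,1,0,0,0,0]
}}

```text
t: 1.95
tool_pos: [0.5196, 0.4192, 0.031]
eef_rot: [[-0.545, 0.839, -0.001], [0.839, 0.545, -0.001], [-0.0, -0.001, -1.0]]
wrist_force: [-0.7, -0.0, 0.1]
gripper_width: 0.0855
grip_force: 0.0
```

```bash
python3 -c "
from h import *
go(.5185,.42,.008,32.6)"
```

```text
t 1.95 pos [0.5196 0.4192 0.031 ] yaw 33.01 w 0.0855 F [-0.7 -0.   0.1] units dx,dy,dz [ 0.03 -0.01  0.57]
spin units 0.07 after-spin units [ 0.03 -0.01  0.57]
```

{"method": "move_arm", "body": {
  "deltas": [1,0,0,0.4,0,1,0,0,0.17,0,0,0,0,0,0,0,0,0,0,0,0,0,0,0,0],
  "grip_force": 30
}}

```text
t: 2.37
tool_pos: [0.5206, 0.4204, 0.0105]
eef_rot: [[-0.545, 0.838, 0.001], [0.838, 0.545, 0.001], [-0.0, 0.002, -1.0]]
wrist_force: [0.9, -0.5, 0.2]
gripper_width: 0.0517
grip_force: 0.0
```

{"method": "move_arm", "body": {
  "deltas": [0,0,0,0,0,0,0,0,0,0,0,0,0,0,0]
}}

```text
t: 2.62
tool_pos: [0.5202, 0.4202, 0.0098]
eef_rot: [[-0.545, 0.838, 0.001], [0.838, 0.545, 0.001], [-0.0, 0.001, -1.0]]
wrist_force: [0.1, -0.5, 0.2]
gripper_width: 0.0124
grip_force: 0.0
```

Run:
```python
from h import *
go(.5185,.42,.008,32.6)
t=cv2.cvtColor(snap('top','t2.png'),cv2.COLOR_RGB2BGR);s=cv2.cvtColor(snap('scene','s2.png'),cv2.COLOR_RGB2BGR)
cv2.imwrite('pics/c4.png',np.hstack([cv2.resize(t[190:260,165:235],None,fx=5,fy=5,interpolation=2),cv2.resize(s[130:200,180:260],None,fx=5,fy=5,interpolation=2)]))
```

```text
t 2.62 pos [0.5202 0.4202 0.0098] yaw 33.04 w 0.0124 F [ 0.1 -0.5  0.2] units dx,dy,dz [ 0.02 -0.04  0.05]
spin units 0.07 after-spin units [ 0.02 -0.04  0.05]
```

View pics/c4.png

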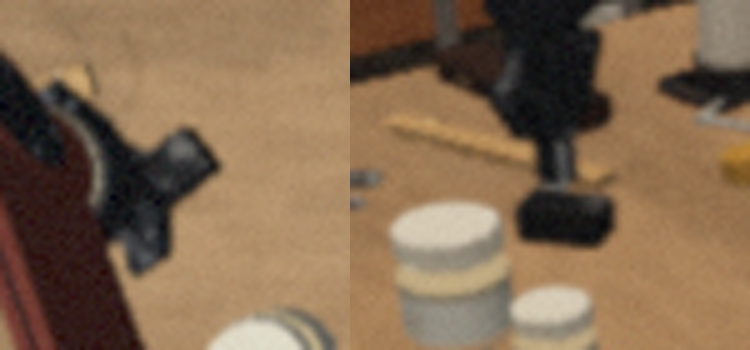

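The fingers closed behind the block, on its far side. In the scene view the block at (223,173) hides the tips, so I'll triangulate again.

Run:
```python
from h import *
print('tcp',proj('top',[.5202,.4202,.0098]),proj('scene',[.5202,.4202,.0098]))
s0=cv2.imread('pics/s0.png')[160:186,205:242]; t0=cv2.imread('pics/t0.png')[210:240,182:216]
print(cv2.cvtColor(s0,cv2.COLOR_BGR2GRAY)[::1,4:32]); 
for x0,y0,im,n in((205,160,s0,'scene'),(182,210,t0,'top')):
    m=(cv2.cvtColor(im,cv2.COLOR_BGR2GRAY)<75).astype(np.uint8)
    k=max(cv2.findContours(m,0,1)[0],key=cv2.contourArea)[:,0]+[x0,y0]
    print(n,cv2.boundingRect(k), cv2.boxPoints(cv2.minAreaRect(k)).round(1).tolist())
for u,v,z in((223,179,0),(223,168,.028)):print(ray('scene',u,v,z))
```

```text
tcp [197.92489915 224.69360706] [222.67854357 174.3943395 ]
[[127 140 138 146 144 153 151 149 147 140 137 133 132 129 123 118 116 122
  120 122 124 127 125 123 122 123 122 117]
 [105 102 108 121 132 140 140 145 151 151 146 144 140 137 134 126 118 122
  125 124 124 127 126 125 123 122 118 118]
 [101 101  99 101 102 106 118 131 143 142 141 145 144 145 139 142 138 138
  136 133 128 130 128 126 124 121 114 113]
 [119 118 111 106 104 103  97 101 105 109 118 128 132 134 141 144 144 143
  144 146 142 136 127 123 119 121 116 111]
 [124 121 119 123 115 112 106 105 101 101  98 100 104 111 121 133 137 136
  143 150 145 134 120 109 112 116 116 115]
 [125 125 120 123 117 116 117 113 115 108 103  98  98 100 101 104 102 114
  126 136 129 103  87  90 106 120 117 119]
 [126 123 124 122 119 119 116 113 111 113 109 104 106 110 108 106  97  95
  102 104  96  87  89  95 111 117 119 118]
 [124 128 125 125 129 123 113  96  88  95  98 100  99 105 107 106  95  95
   96  89  92  88 108 119 121 122 121 121]
 [124 125 122 125 126 117  96  65  51  41  53  51  64  64  69  73  79  83
   92  88  92  96 112 121 127 
[... 1727 characters left out ...]
136 139 139 137 135 134 138 135 132 133]
 [165 154 134 131 137 139 138 140 141 138 134 134 132 135 139 137 139 135
  137 141 135 136 138 138 134 137 136 134]
 [151 133 114 121 138 139 138 137 136 137 132 134 134 131 136 140 141 137
  139 142 138 136 137 133 135 135 136 139]]
scene (213, 168, 20, 12) [[212.39999389648438, 177.39999389648438], [213.39999389648438, 166.89999389648438], [232.60000610351562, 168.89999389648438], [231.60000610351562, 179.39999389648438]]
top (188, 216, 21, 19) [[186.8000030517578, 226.5], [202.1999969482422, 214.1999969482422], [209.0, 222.8000030517578], [193.6999969482422, 235.10000610351562]]
[0.51176842 0.40524075 0.        ]
[0.52984437 0.43119317 0.028     ]
```

Run:
```python
from h import *
np.set_printoptions(linewidth=200)
go(.5185,.42,.008,32.6)
a=cv2.imread('pics/s0.png');b=cv2.imread('pics/s2.png');a=a.mean(2).astype(int);b=b.mean(2).astype(int)
print(b[160:184,209:237])
a=cv2.imread('pics/t0.png');c=cv2.imread('pics/t2.png');print(c.mean(2).astype(int)[212:240,185:213]);print(a.mean(2).astype(int)[212:240,185:213])
```

```text
t 2.72 pos [0.52   0.4201 0.0094] yaw 33.03 w -0.0001 F [-0.5 -0.2  0.7] units dx,dy,dz [ 0.02 -0.03  0.04]
spin units 0.07 after-spin units [ 0.02 -0.03  0.04]
[[120 129 131 138 143 143 136 113  62  26  21  31  65  76  59  60  90 115 119 119 120 117 118 117 118 120 117 114]
 [ 95  96 100 119 126 132 131 104  66  28  22  32  63  78  58  58  97 118 122 119 120 123 121 119 117 118 117 113]
 [ 96  94  96 101 101 105 106  96  57  33  20  33  60  75  59  56  97 122 130 128 127 125 123 121 124 117 113 109]
 [116 111 105 104 103 100  96  84  55  28  20  32  50  74  61  56 100 127 138 136 135 128 126 117 115 115 110 105]
 [119 118 118 115 113 109 106  87  61  32  17  22  52  66  63  53  87 127 137 140 137 126 115 106 108 115 110 107]
 [124 122 117 116 115 115 115 102  81  48  32  28  49  72  69  54  75 104 122 130 121 101  87  87  99 110 114 111]
 [123 120 121 121 119 116 115 110  90  65  58  56  65  85  84  75  78  90  94 103  91  84  84  98 106 113 112 112]
 [118 118 120 123 120 116 111  95  79  75  80  83  85  90  90  92  88  89  91  92  84  92 104 112 120 118 118 117]
 [120 122 121 118 1
[... 7563 characters left out ...]
 135 131]
 [127 128 134 129 129 130 124  96  79  69  87 108 127 132 135 137 140 138 139 136 136 139 136 131 133 133 133 128]
 [124 127 128 128 127 129 131 120 108 111 119 131 138 137 137 136 137 137 140 141 137 138 136 134 129 128 128 124]
 [128 129 129 130 128 134 132 131 127 125 132 138 135 133 140 137 136 133 135 138 137 135 137 134 130 129 131 128]
 [129 129 127 130 132 133 132 136 134 135 134 132 138 137 138 137 136 137 136 138 136 139 136 138 134 136 129 134]
 [129 124 131 127 131 133 131 129 138 132 134 136 136 137 136 141 138 135 137 136 136 138 135 141 137 131 134 133]
 [125 127 131 132 131 129 136 137 136 138 136 137 139 137 139 136 139 136 136 136 135 137 136 135 135 133 131 136]]
```

The tips end at scene row 166, visibly above the block (its top edge is at row 168). So the real fingertips are about 3 cm higher than the reported TCP. I'll open and descend gently, watching the force.

{"method": "move_arm", "body": {
  "deltas": [1,0,0,0,0,1,0,0,0,0,1,0,0,0,0,1,0,0,0,0,1,0,0,0.2,0]
}}

```text
t: 3.13
tool_pos: [0.5212, 0.4208, 0.0027]
eef_rot: [[-0.545, 0.838, 0.003], [0.838, 0.545, 0.002], [-0.0, 0.003, -1.0]]
wrist_force: [-0.2, 0.5, 0.5]
gripper_width: 0.0606
grip_force: 0.0
```

{"method": "move_arm", "body": {
  "deltas": [1,0,0,0,0,1,0,0,0.12,0,1,0,0,0,0]
}}

```text
t: 3.38
tool_pos: [0.5191, 0.4194, -0.0051]
eef_rot: [[-0.545, 0.838, -0.002], [0.838, 0.545, -0.001], [0.0, -0.002, -1.0]]
wrist_force: [-0.4, -0.7, -0.5]
gripper_width: 0.0852
grip_force: 0.0
```

Run:
```python
from h import *
go(.5185,.42,-.02,32.6)
t=cv2.cvtColor(snap('top','t3.png'),cv2.COLOR_RGB2BGR);s=cv2.cvtColor(snap('scene','s3.png'),cv2.COLOR_RGB2BGR)
cv2.imwrite('pics/c5.png',np.hstack([cv2.resize(t[190:260,165:235],None,fx=5,fy=5,interpolation=2),cv2.resize(s[130:200,180:260],None,fx=5,fy=5,interpolation=2)]))
```

```text
t 3.38 pos [ 0.5191  0.4194 -0.0051] yaw 33.03 w 0.0852 F [-0.4 -0.7 -0.5] units dx,dy,dz [ 0.02 -0.    0.37]
spin units 0.07 after-spin units [ 0.02 -0.    0.37]
```

View pics/c5.png

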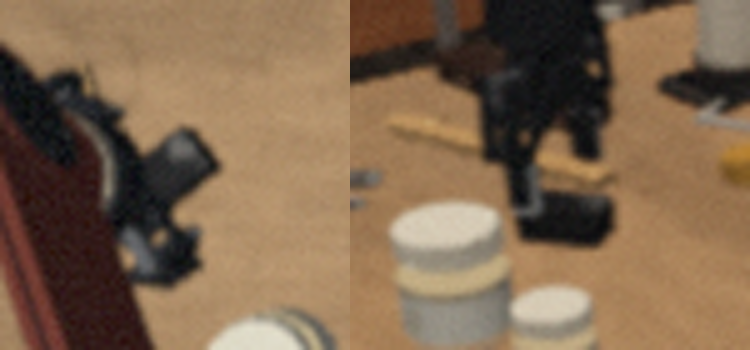

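The near finger's tip shows at about scene (216,172.5) and top (202,242), and the far finger's at scene (228,161). I'll triangulate them.

Run:
```python
from h import *
for z in(0,.01,.02,.03,.04,.05):print(z,ray('top',202,242,z)[:2].round(3),ray('scene',216,172.5,z)[:2].round(3),'far',ray('scene',228,161,z)[:2].round(3))
p=np.array([.5191,.4194]);y=np.array([.838,.545]);print('expected inner/outer fingers',p-.043*y,p-.057*y,p+.043*y,p+.057*y)
```

```text
0 [0.462 0.409] [0.519 0.467] far [0.605 0.529]
0.01 [0.463 0.406] [0.509 0.448] far [0.594 0.509]
0.02 [0.463 0.403] [0.5   0.429] far [0.584 0.489]
0.03 [0.464 0.4  ] [0.491 0.41 ] far [0.573 0.469]
0.04 [0.464 0.396] [0.481 0.391] far [0.562 0.449]
0.05 [0.465 0.393] [0.472 0.372] far [0.551 0.429]
expected inner/outer fingers [0.483066 0.395965] [0.471334 0.388335] [0.555134 0.442835] [0.566866 0.450465]
```

{"method": "move_arm", "body": {
  "deltas": [1,0,0,0.3,0,1,0,0,0.22,0,1,0,0,0,0,0,0,0,0,0,0,0,0,0,0],
  "grip_force": 30
}}

```text
t: 3.9
tool_pos: [0.5197, 0.4198, -0.0249]
eef_rot: [[-0.545, 0.838, -0.001], [0.838, 0.545, -0.0], [0.0, -0.001, -1.0]]
wrist_force: [0.9, 0.4, -0.3]
gripper_width: 0.0637
grip_force: 0.0
```

{"method": "move_arm", "body": {
  "deltas": [0,0,0,0,0,0,0,0,0,0,0,0,0,0,0,0,0,0,0,0]
}}

```text
t: 4.23
tool_pos: [0.5204, 0.4203, -0.0237]
eef_rot: [[-0.545, 0.838, 0.001], [0.838, 0.545, 0.001], [-0.0, 0.001, -1.0]]
wrist_force: [-0.0, -0.0, 2.2]
gripper_width: 0.0363
grip_force: 29.2
```

{"method": "move_arm", "body": {
  "deltas": [0,0,0,0.0,0,0,0,0,-0.7,0,0,0,0,-0.9,-1,0,0,0,-0.9,-1,0,0,0,0,-1]
}}

```text
t: 4.65
tool_pos: [0.5244, 0.4229, 0.0846]
eef_rot: [[-0.781, 0.625, 0.011], [0.625, 0.781, 0.007], [-0.004, 0.012, -1.0]]
wrist_force: [1.6, 0.7, 1.0]
gripper_width: 0.0364
grip_force: 29.2
```

{"method": "move_arm", "body": {
  "deltas": [0,0,0,0,-1,0,0,0,0,-1,0,0,0,0,-1,0,0,0,0,-1,0,0,0,0,-1]
}}

```text
t: 5.07
tool_pos: [0.5195, 0.4197, 0.0751]
eef_rot: [[-0.989, 0.151, -0.001], [0.151, 0.989, -0.0], [0.001, -0.001, -1.0]]
wrist_force: [0.0, -0.0, -0.9]
gripper_width: 0.0365
grip_force: 29.2
```

{"method": "move_arm", "body": {
  "deltas": [0,0,0,0,-1,0,0,0,0,-0.2,0,0,0,0,0]
}}

```text
t: 5.32
tool_pos: [0.5196, 0.4198, 0.0752]
eef_rot: [[-0.999, 0.032, -0.001], [0.032, 0.999, -0.0], [0.001, -0.0, -1.0]]
wrist_force: [-0.4, -0.4, -1.6]
gripper_width: 0.0362
grip_force: 29.2
```

```bash
python3 -c "
from h import *
go(.590,.0225,.05,88.2)"
```

```text
t 5.32 pos [0.5196 0.4198 0.0752] yaw 88.15 w 0.0362 F [-0.4 -0.4 -1.6] units dx,dy,dz [-2.08 -9.87  0.63]
spin units -0.01 after-spin units [-2.07 -9.87  0.63]
```

{"method": "move_arm", "body": {
  "deltas": [0,-0.2,-0.9,0,0,0,-0.2,-0.9,0,0,0,-0.2,-0.9,0,0,0,-0.2,-0.9,0,0,0,-0.2,-0.9,0,0]
}}

```text
t: 5.73
tool_pos: [0.5542, 0.2373, 0.0755]
eef_rot: [[-0.999, 0.034, 0.0], [0.034, 0.999, -0.0], [-0.0, -0.0, -1.0]]
wrist_force: [1.3, -0.5, -1.5]
gripper_width: 0.0363
grip_force: 29.3
```

{"method": "move_arm", "body": {
  "deltas": [0,-0.2,-0.9,0,0,0,-0.2,-0.9,0,0,0,-0.2,-0.9,0,0,0,-0.2,-0.9,0,0,0,-0.2,-0.9,0,0]
}}

```text
t: 6.15
tool_pos: [0.5887, 0.0559, 0.0756]
eef_rot: [[-0.999, 0.034, 0.0], [0.034, 0.999, -0.0], [-0.0, 0.0, -1.0]]
wrist_force: [0.4, -0.3, -0.1]
gripper_width: 0.0365
grip_force: 29.3
```

{"method": "move_arm", "body": {
  "deltas": [0,-0.1,-0.5,0,0,0,0,-0.3,0,0,0,0,0,0,0,0,0,0,0,0,0,0,0,0,0]
}}

```text
t: 6.57
tool_pos: [0.5913, 0.0269, 0.0753]
eef_rot: [[-1.0, 0.031, -0.0], [0.031, 1.0, 0.001], [0.0, 0.001, -1.0]]
wrist_force: [-0.8, -0.3, -0.3]
gripper_width: 0.0361
grip_force: 29.3
```

```bash
python3 -c "
from h import *
go(.590,.0225,.01,88.2)"
```

```text
t 6.57 pos [0.5913 0.0269 0.0753] yaw 88.23 w 0.0361 F [-0.8 -0.3 -0.3] units dx,dy,dz [ 0.03 -0.11  1.63]
spin units 0.01 after-spin units [ 0.03 -0.11  1.63]
```

{"method": "move_arm", "body": {
  "deltas": [0,0.03,-0.11,0.8,0,0,0,0,0.7,0,0,0,0,0.2,0,0,0,0,0,0,0,0,0,0,0]
}}

```text
t: 6.98
tool_pos: [0.5902, 0.0223, 0.0076]
eef_rot: [[-1.0, 0.03, -0.001], [0.03, 1.0, 0.0], [0.001, 0.0, -1.0]]
wrist_force: [1.0, -0.1, -0.5]
gripper_width: 0.036
grip_force: 29.3
```

Run:
```python
from h import *
go(.590,.0225,-.002,88.2)
t=cv2.cvtColor(snap('top','t4.png'),cv2.COLOR_RGB2BGR);s=cv2.cvtColor(snap('scene','s4.png'),cv2.COLOR_RGB2BGR)
cv2.imwrite('pics/c6.png',np.hstack([cv2.resize(t[180:250,290:350],None,fx=6,fy=6,interpolation=2),cv2.resize(s[180:250,270:340],None,fx=6,fy=6,interpolation=2)]))
```

```text
t 6.98 pos [0.5902 0.0223 0.0076] yaw 88.3 w 0.036 F [ 1.  -0.1 -0.5] units dx,dy,dz [0.   0.   0.24]
spin units 0.02 after-spin units [0.   0.   0.24]
```

View pics/c6.png

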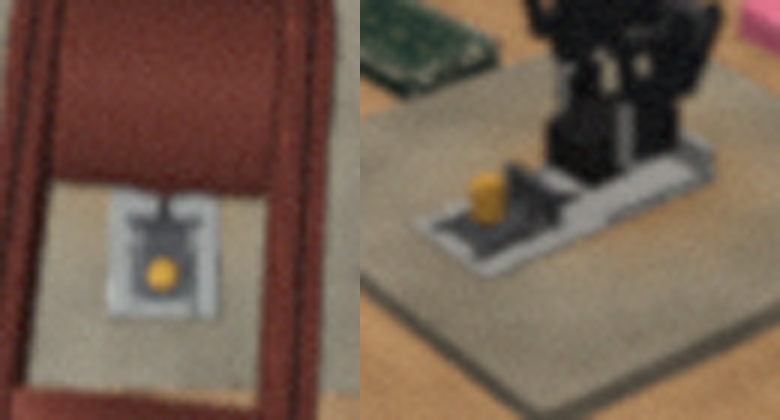

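The block hangs between the jaw and the fence, just above the holder floor and centred between the lips. I'll lower and release it.

{"method": "move_arm", "body": {
  "deltas": [0,0,0,0.15,0,0,0,0,0.12,0,0,0,0,0,0,0,0,0,0,0]
}}

```text
t: 7.42
tool_pos: [0.5902, 0.0212, -0.0034]
eef_rot: [[-1.0, 0.031, -0.0], [0.031, 1.0, 0.0], [0.0, 0.0, -1.0]]
wrist_force: [0.5, -0.3, 0.0]
gripper_width: 0.0361
grip_force: 29.3
```

{"method": "move_arm", "body": {
  "deltas": [0.8,0,0,0,0,0.8,0,0,0,0,0.8,0,0,0,0,0.8,0,0,0,0,0.8,0,0,-0.5,0]
}}

```text
t: 7.83
tool_pos: [0.5869, 0.0214, 0.0131]
eef_rot: [[-0.999, 0.031, -0.007], [0.031, 1.0, 0.001], [0.007, 0.0, -1.0]]
wrist_force: [-1.3, -0.9, -0.8]
gripper_width: 0.0684
grip_force: 0.0
```

{"method": "move_arm", "body": {
  "deltas": [0.8,0,0,-0.8,0,0.8,0,0,-0.8,0,0.8,0.7,0,0,0,0.8,0.9,0,0,0,0.8,0,0,0,0]
}}

```text
t: 8.25
tool_pos: [0.5184, 0.0241, 0.078]
eef_rot: [[-0.999, 0.03, -0.009], [0.03, 1.0, 0.001], [0.009, 0.001, -1.0]]
wrist_force: [-0.7, -0.4, -2.5]
gripper_width: 0.0681
grip_force: 0.0
```

Run:
```python
from h import *
go(.517,.0245,-.002,88.2)
s=cv2.cvtColor(snap('scene','s5.png'),cv2.COLOR_RGB2BGR)
hs=cv2.cvtColor(s,cv2.COLOR_BGR2HSV)[195:240,270:335];yy,xx=np.nonzero((hs[...,1]>150)&(hs[...,2]>110));print(len(yy),xx.min()+270,xx.max()+270,yy.min()+195,yy.max()+195,'knob centre z.04:',ray('scene',(xx.min()+xx.max())/2+270,(yy.min()+yy.max())/2+195,.04))
cv2.imwrite('pics/c7.png',cv2.resize(s[170:250,260:350],None,fx=6,fy=6,interpolation=2))
```

```text
t 8.25 pos [0.5184 0.0241 0.078 ] yaw 88.26 w 0.0681 F [-0.7 -0.4 -2.5] units dx,dy,dz [0.02 0.01 2.  ]
spin units 0.01 after-spin units [0.03 0.01 2.  ]
30 289 293 209 216 knob centre z.04: [0.51598904 0.0255395  0.04      ]
```

View pics/c7.png

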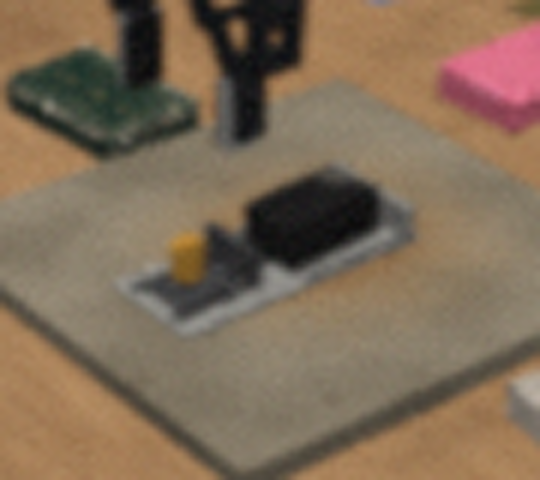

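The block lies flat in the holder, close to the fence, and the knob is at (.516,.0255). Next I'll grip the knob.

{"method": "move_arm", "body": {
  "deltas": [0.6,0.06,0.03,0.8,0,0.6,0,0,0.8,0,0.6,0,0,0.35,0,0.6,0,0,0,0,0.6,0,0,0,0]
}}

```text
t: 8.72
tool_pos: [0.524, 0.0244, 0.0023]
eef_rot: [[-1.0, 0.031, -0.001], [0.031, 1.0, 0.0], [0.001, 0.0, -1.0]]
wrist_force: [0.7, -0.3, 0.4]
gripper_width: 0.051
grip_force: 0.0
```

{"method": "move_arm", "body": {
  "deltas": [0,0,0,0,0,0,0,0,0,0,0,0,0,0,0,0,0,0,0,0,0,0,0,0,0],
  "grip_force": 30
}}

```text
t: 9.13
tool_pos: [0.5258, 0.0244, 0.0044]
eef_rot: [[-1.0, 0.031, 0.003], [0.031, 1.0, -0.0], [-0.003, -0.0, -1.0]]
wrist_force: [0.1, 0.7, 6.8]
gripper_width: 0.0152
grip_force: 29.4
```

{"method": "move_arm", "body": {
  "deltas": [0.6,0,0,0,0,0.6,0,0,-0.1,0,0.6,0,0,0,0,0.6,0.22,0.02,0,0,0.6,0,0,0,0]
}}

```text
t: 9.55
tool_pos: [0.5133, 0.0258, 0.0061]
eef_rot: [[-1.0, 0.031, -0.002], [0.031, 1.0, 0.0], [0.002, 0.0, -1.0]]
wrist_force: [0.4, -0.2, -1.2]
gripper_width: 0.0514
grip_force: 0.0
```

{"method": "move_arm", "body": {
  "deltas": [0,0,0,0,0,0,0,0,0,0,0,0,0,0,0,0,0,0,0,0,0,0,0,0,0]
}}

```text
t: 9.97
tool_pos: [0.5152, 0.0248, 0.0068]
eef_rot: [[-1.0, 0.031, -0.0], [0.031, 1.0, -0.001], [0.0, -0.001, -1.0]]
wrist_force: [-2.8, -4.1, 2.5]
gripper_width: 0.0149
grip_force: 29.3
```

{"method": "move_arm", "body": {
  "deltas": [0,-0.1,0,0,0,0,-0.1,0,0,0,0,-0.1,0,0,0,0,0,0,0,0]
}}

```text
t: 10.3
tool_pos: [0.5279, 0.0245, 0.0068]
eef_rot: [[-1.0, 0.031, 0.0], [0.031, 1.0, -0.001], [-0.0, -0.001, -1.0]]
wrist_force: [0.2, -3.9, 1.8]
gripper_width: 0.0148
grip_force: 29.6
```

Run:
```python
from h import *
go(.536,.0245,-.002,88.2)
s=cv2.cvtColor(snap('scene','s6.png'),cv2.COLOR_RGB2BGR)
hs=cv2.cvtColor(s,cv2.COLOR_BGR2HSV)[195:240,270:335];yy,xx=np.nonzero((hs[...,1]>150)&(hs[...,2]>90));print(len(yy))
cv2.imwrite('pics/c8.png',cv2.resize(s[170:250,260:350],None,fx=6,fy=6,interpolation=2))
```

```text
t 10.3 pos [0.5279 0.0245 0.0068] yaw 88.22 w 0.0148 F [ 0.2 -3.9  1.8] units dx,dy,dz [-0.2   0.01  0.22]
spin units 0.0 after-spin units [-0.2   0.01  0.22]
0
```

View pics/c8.png

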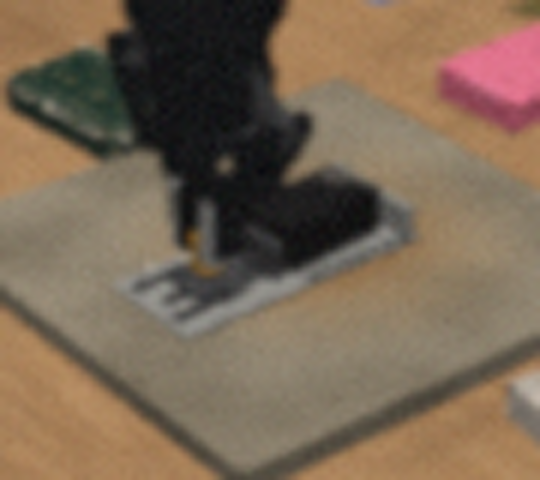

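The gripper holds the knob, and the jaw has advanced to near the block. I'll continue until the force rises.

{"method": "move_arm", "body": {
  "deltas": [0,-0.1,0,0,0,0,-0.08,0,0,0,0,0,0,0,0]
}}

```text
t: 10.6
tool_pos: [0.5347, 0.0244, 0.0068]
eef_rot: [[-1.0, 0.031, -0.0], [0.031, 1.0, -0.001], [0.0, -0.001, -1.0]]
wrist_force: [-1.0, -5.7, 2.1]
gripper_width: 0.0152
grip_force: 29.6
```

{"method": "move_arm", "body": {
  "deltas": [0,-0.08,0,0,0,0,0,0,0,0,0,0,0,0,0]
}}

```text
t: 10.85
tool_pos: [0.5367, 0.0243, 0.0067]
eef_rot: [[-1.0, 0.031, -0.002], [0.031, 1.0, -0.001], [0.002, -0.001, -1.0]]
wrist_force: [-4.3, -6.6, 5.8]
gripper_width: 0.0148
grip_force: 29.9
```

{"method": "move_arm", "body": {
  "deltas": [0,-0.1,0,0,0,0,0,0,0,0,0,0,0,0,0]
}}

```text
t: 11.1
tool_pos: [0.5367, 0.0243, 0.0065]
eef_rot: [[-0.999, 0.03, -0.011], [0.03, 1.0, -0.001], [0.011, -0.001, -1.0]]
wrist_force: [-19.0, -5.5, 18.7]
gripper_width: 0.015
grip_force: 31.3
```

{"method": "move_arm", "body": {
  "deltas": [0,-0.1,0,0,0,0,0,0,0,0,0,0,0,0,0]
}}

```text
t: 11.35
tool_pos: [0.5378, 0.0243, 0.006]
eef_rot: [[-0.999, 0.03, -0.017], [0.03, 1.0, -0.001], [0.017, -0.001, -1.0]]
wrist_force: [-27.8, -5.9, 25.6]
gripper_width: 0.0149
grip_force: 32.8
```

{"method": "move_arm", "body": {
  "deltas": [0,0.1,0,0,0,0.6,0,0,0,0,0.6,0,0,0,0,0.6,0,0,0,0,0.6,0,0,-0.4,0]
}}

```text
t: 11.77
tool_pos: [0.5393, 0.0254, 0.02]
eef_rot: [[-1.0, 0.031, -0.005], [0.031, 1.0, 0.001], [0.005, 0.001, -1.0]]
wrist_force: [-1.1, 0.7, -0.5]
gripper_width: 0.0514
grip_force: 0.0
```

{"method": "move_arm", "body": {
  "deltas": [0.6,0,0,-0.8,0,0.6,0,0,-0.8,0,0.6,0.5,-0.8,0,0,0.6,0.5,-0.9,0,0,0.6,0.4,-0.9,0,0]
}}

```text
t: 12.18
tool_pos: [0.4825, -0.0777, 0.0876]
eef_rot: [[-1.0, 0.028, 0.002], [0.028, 1.0, -0.0], [-0.002, -0.0, -1.0]]
wrist_force: [0.8, -0.4, -0.3]
gripper_width: 0.051
grip_force: 0.0
```

{"method": "move_arm", "body": {
  "deltas": [0.6,0.4,-0.9,0,0,0.6,0.4,-0.9,0,0,0.6,0.4,-0.9,0,0,0.6,0.2,-0.7,0,0,0.6,0,0,0,0]
}}

```text
t: 12.6
tool_pos: [0.4215, -0.2162, 0.0873]
eef_rot: [[-0.999, 0.035, 0.001], [0.035, 0.999, -0.002], [-0.001, -0.002, -1.0]]
wrist_force: [0.4, 0.2, 0.9]
gripper_width: 0.0513
grip_force: 0.0
```

Run:
```python
from h import *
t=cv2.imread('pics/t4.png')
s=snap('scene','s7.png')
go(.4145,-.2555,-.02,88.2)
for n,im,(x0,y0,x1,y1) in(('top',t,(397,250,409,262)),):
    p=cv2.cvtColor(im,cv2.COLOR_BGR2LAB)[y0:y1,x0:x1].astype(int); print(p[...,1])
```

```text
t 12.65 pos [ 0.4221 -0.214   0.0871] yaw 87.98 w 0.0513 F [0.1 0.1 0.4] units dx,dy,dz [ 0.16 -1.04  2.68]
spin units -0.04 after-spin units [ 0.16 -1.04  2.68]
[[135 136 134 135 135 134 135 136 135 135 135 136]
 [135 136 136 136 134 134 136 135 135 137 135 135]
 [135 136 136 135 134 136 134 135 137 134 135 135]
 [135 136 138 138 134 137 136 137 135 136 134 136]
 [134 138 139 138 134 136 136 137 135 136 135 135]
 [134 138 138 135 135 135 136 138 135 135 134 134]
 [136 138 140 137 136 135 136 140 138 135 134 135]
 [134 137 137 136 136 136 136 138 136 135 135 136]
 [135 136 136 137 137 135 136 136 135 135 135 136]
 [136 136 136 134 135 135 136 134 133 135 136 135]
 [134 135 135 135 135 136 135 136 136 136 135 135]
 [135 136 134 135 135 135 135 134 135 135 135 134]]
```

{"method": "move_arm", "body": {
  "deltas": [0.5,0.17,-1,0,0,0.5,0,0,0,0,0.5,0,0,0.8,0,0.5,0,0,0.8,0,0.5,0,0,0,0]
}}

```text
t: 13.07
tool_pos: [0.411, -0.2473, 0.0171]
eef_rot: [[-1.0, 0.031, -0.007], [0.03, 1.0, 0.007], [0.008, 0.007, -1.0]]
wrist_force: [-0.3, 0.6, -1.1]
gripper_width: 0.0428
grip_force: 0.0
```

{"method": "move_arm", "body": {
  "deltas": [0.5,0,0,0.5,0,0.5,0,0,0.2,0,0.5,0,0,0.3,0,0.5,0,0,0.1,0,0.5,0,0,0,0]
}}

```text
t: 13.48
tool_pos: [0.4142, -0.2506, -0.0214]
eef_rot: [[-1.0, 0.03, -0.001], [0.03, 1.0, 0.001], [0.001, 0.001, -1.0]]
wrist_force: [1.1, -0.1, -0.5]
gripper_width: 0.0426
grip_force: 0.0
```

Run:
```python
from h import *
go(.4145,-.255,-.029,88.2)
t=cv2.cvtColor(snap('top','t8.png'),cv2.COLOR_RGB2BGR);s=cv2.cvtColor(snap('scene','s8.png'),cv2.COLOR_RGB2BGR)
cv2.imwrite('pics/c9.png',np.hstack([cv2.resize(t[225:285,375:435],None,fx=6,fy=6,interpolation=2),cv2.resize(s[260:320,300:370],None,fx=6,fy=6,interpolation=2)]))
```

```text
t 13.48 pos [ 0.4142 -0.2506 -0.0214] yaw 88.27 w 0.0426 F [ 1.1 -0.1 -0.5] units dx,dy,dz [-0.01 -0.11  0.19]
spin units 0.01 after-spin units [-0.01 -0.11  0.19]
```

View pics/c9.png

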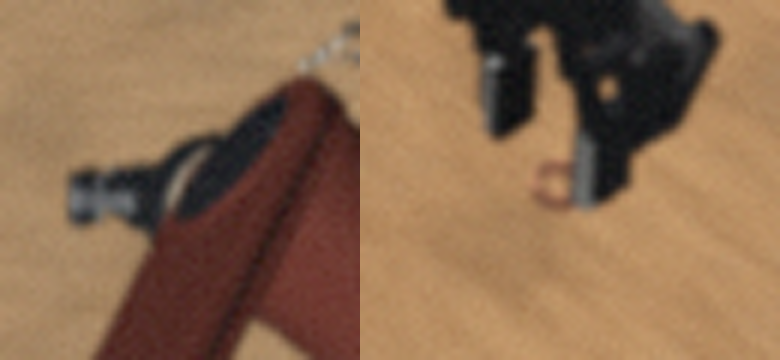

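The ring at scene (333,291) lies between the open fingers, about 4 mm off centre, which matches the computed shift. I'll correct, lower and close.

{"method": "move_arm", "body": {
  "deltas": [0.5,0,-0.11,0.1,0,0.5,0,0,0,0,0.5,0,0,0,0]
}}

```text
t: 13.83
tool_pos: [0.4144, -0.2564, -0.0249]
eef_rot: [[-1.0, 0.031, 0.001], [0.031, 1.0, -0.0], [-0.001, -0.0, -1.0]]
wrist_force: [0.6, -0.0, 0.5]
gripper_width: 0.0427
grip_force: 0.0
```

{"method": "move_arm", "body": {
  "deltas": [0,0,0,0,0,0,0,0,0,0,0,0,0,0,0,0,0,0,0,0],
  "grip_force": 20
}}

```text
t: 14.17
tool_pos: [0.4142, -0.2561, -0.025]
eef_rot: [[-1.0, 0.031, 0.0], [0.031, 1.0, -0.0], [-0.0, -0.0, -1.0]]
wrist_force: [-0.6, -0.0, 2.1]
gripper_width: 0.0187
grip_force: 19.6
```

{"method": "move_arm", "body": {
  "deltas": [0,0,0,-0.3,0,0,0,0,-0.9,0,0,0,0,-0.9,0,0,0,0,-0.9,0,0,-0.3,0.5,0,0]
}}

```text
t: 14.58
tool_pos: [0.4301, -0.2416, 0.1026]
eef_rot: [[-0.999, 0.033, 0.009], [0.033, 0.999, -0.009], [-0.01, -0.009, -1.0]]
wrist_force: [0.8, -0.5, 0.9]
gripper_width: 0.0185
grip_force: 19.6
```

{"method": "move_arm", "body": {
  "deltas": [0,-0.6,0.8,0,0,0,-0.6,0.8,0,0,0,-0.6,0.8,0,0,0,-0.6,0.8,0,0,0,-0.6,0.8,0,0]
}}

```text
t: 15.0
tool_pos: [0.5525, -0.0783, 0.0947]
eef_rot: [[-1.0, 0.031, 0.0], [0.031, 1.0, -0.0], [-0.0, -0.0, -1.0]]
wrist_force: [1.0, -0.2, -1.0]
gripper_width: 0.0178
grip_force: 19.6
```

{"method": "move_arm", "body": {
  "deltas": [0,-0.6,0.8,0,0,0,-0.4,0.8,0,0,0,-0.2,0.4,0,0,0,0,0,0,0,0,0,0,0,0]
}}

```text
t: 15.42
tool_pos: [0.6019, -0.0005, 0.0941]
eef_rot: [[-1.0, 0.028, -0.001], [0.028, 1.0, -0.0], [0.001, -0.0, -1.0]]
wrist_force: [-0.9, 0.7, -0.3]
gripper_width: 0.0183
grip_force: 19.6
```

Run:
```python
from h import *
go(.598,.0215,.0235,88.2)
a=cv2.imread('pics/s7.png').mean(2)
# block in scene after clamping
m=(a<60).astype(np.uint8);mm=np.zeros_like(m);mm[185:225,290:335]=m[185:225,290:335]
k=max(cv2.findContours(mm,0,1)[0],key=cv2.contourArea);print(cv2.boundingRect(k))
for x,y in((.567,.0395),(.567,.0035),(.629,.0395),(.629,.0035)):print((x,y),proj('scene',[x,y,.048]).round(1),proj('scene',[x,y,.02]).round(1))
print(cv2.approxPolyDP(k,1.5,True)[:,0].tolist())
```

```text
t 15.42 pos [ 6.019e-01 -5.000e-04  9.410e-02] yaw 88.37 w 0.0183 F [-0.9  0.7 -0.3] units dx,dy,dz [0.11 0.55 1.77]
spin units 0.03 after-spin units [0.12 0.55 1.77]
(300, 185, 35, 40)
(0.567, 0.0395) [301.6 202.5] [301.5 210.6]
(0.567, 0.0035) [309.6 207.3] [309.4 215.5]
(0.629, 0.0395) [317.2 195.9] [317.  203.8]
(0.629, 0.0035) [325.3 200.5] [324.9 208.5]
[[303, 190], [304, 203], [300, 209], [303, 214], [310, 214], [311, 218], [316, 221], [314, 224], [321, 224], [319, 217], [324, 214], [327, 222], [333, 224], [334, 218], [331, 219], [330, 217], [334, 215], [334, 185], [310, 185], [308, 190]]
```

{"method": "move_arm", "body": {
  "deltas": [0,0.12,0.55,0,0,0,0,0,0.7,0,0,0,0,0.6,0,0,0,0,0,0,0,0,0,0,0]
}}

```text
t: 15.83
tool_pos: [0.5958, 0.0196, 0.0412]
eef_rot: [[-0.999, 0.032, -0.004], [0.032, 0.999, 0.0], [0.004, -0.0, -1.0]]
wrist_force: [0.2, -0.4, 0.6]
gripper_width: 0.0185
grip_force: 19.6
```

Run:
```python
from h import *
go(.598,.0215,.0235,88.2)
s=cv2.cvtColor(snap('scene','s9.png'),cv2.COLOR_RGB2BGR)
cv2.imwrite('pics/c10.png',cv2.resize(s[165:245,265:355],None,fx=6,fy=6,interpolation=2))
```

```text
t 15.83 pos [0.5958 0.0196 0.0412] yaw 88.16 w 0.0185 F [ 0.2 -0.4  0.6] units dx,dy,dz [-0.05  0.05  0.44]
spin units -0.01 after-spin units [-0.05  0.05  0.44]
```

View pics/c10.png

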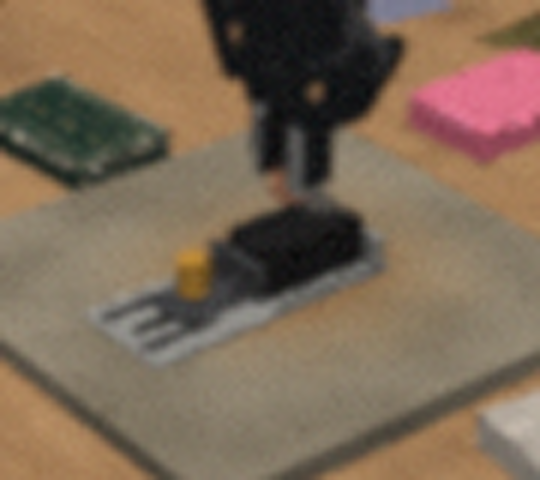

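The ring is held above the block. The jaw touches the block, and the block's top centre is near crop (291,219). I'll lower and release.

{"method": "move_arm", "body": {
  "deltas": [0,-0.03,0.05,0.2,0,0,0,0,0.15,0,0,0,0,0,0,0,0,0,0,0]
}}

```text
t: 16.22
tool_pos: [0.5991, 0.0224, 0.0287]
eef_rot: [[-1.0, 0.031, -0.0], [0.031, 1.0, 0.0], [0.0, -0.0, -1.0]]
wrist_force: [0.8, -0.5, -0.5]
gripper_width: 0.0187
grip_force: 19.6
```

{"method": "move_arm", "body": {
  "deltas": [0,0,0,0.06,0,0,0,0,0,0,0,0,0,0,0]
}}

```text
t: 16.47
tool_pos: [0.5993, 0.0226, 0.0264]
eef_rot: [[-1.0, 0.031, 0.0], [0.031, 1.0, -0.0], [-0.0, -0.0, -1.0]]
wrist_force: [0.3, -0.5, -0.1]
gripper_width: 0.0187
grip_force: 19.6
```

{"method": "move_arm", "body": {
  "deltas": [0,0,0,0.06,0,0,0,0,0,0,0,0,0,0,0]
}}

```text
t: 16.72
tool_pos: [0.5991, 0.0225, 0.0237]
eef_rot: [[-1.0, 0.031, -0.0], [0.031, 1.0, 0.0], [0.0, 0.0, -1.0]]
wrist_force: [-0.4, 0.4, -0.6]
gripper_width: 0.0186
grip_force: 19.6
```

{"method": "move_arm", "body": {
  "deltas": [0.4,0,0,0,0,0.4,0,0,0,0,0.4,0,0,0,0,0.4,0,0,-0.2,0,0.4,0,0,-0.6,0]
}}

```text
t: 17.13
tool_pos: [0.5959, 0.0228, 0.0527]
eef_rot: [[-0.999, 0.031, -0.007], [0.031, 1.0, 0.001], [0.007, 0.0, -1.0]]
wrist_force: [-0.4, -0.7, 0.2]
gripper_width: 0.0347
grip_force: 0.0
```

{"method": "move_arm", "body": {
  "deltas": [0.7,0,0,-0.9,0,1,0,0,-0.9,0,1,0.5,0.7,0,1,1,0.6,0.6,0,1,1,0.6,0.6,0,1]
}}

```text
t: 17.55
tool_pos: [0.542, 0.1075, 0.1298]
eef_rot: [[-0.939, 0.345, 0.003], [0.345, 0.939, 0.0], [-0.002, 0.001, -1.0]]
wrist_force: [0.4, 0.8, 1.3]
gripper_width: 0.0856
grip_force: 0.0
```

Run:
```python
from h import *
go(.4145,.241,.05,0)
```

```text
t 17.55 pos [0.542  0.1075 0.1298] yaw 69.84 w 0.0856 F [0.4 0.8 1.3] units dx,dy,dz [4.15 2.03 1.99]
spin units 11.64 after-spin units [ 3.34 -3.19  1.99]
```

{"method": "move_arm", "body": {
  "deltas": [1,0,0,0,1,1,0,0,0,1,1,0,0,0,1,1,0,0,0,1,1,0,0,0,1]
}}

```text
t: 17.97
tool_pos: [0.5421, 0.1074, 0.1288]
eef_rot: [[-0.642, 0.767, 0.001], [0.767, 0.642, 0.0], [-0.001, 0.001, -1.0]]
wrist_force: [-0.4, 0.3, -0.5]
gripper_width: 0.0853
grip_force: 0.0
```

{"method": "move_arm", "body": {
  "deltas": [1,0,0,0,1,1,0,0,0,1,1,0,0,0,1,1,0,0,0,1,1,0,0,0,1]
}}

```text
t: 18.38
tool_pos: [0.5421, 0.1072, 0.1287]
eef_rot: [[-0.173, 0.985, 0.001], [0.985, 0.173, 0.0], [-0.0, 0.001, -1.0]]
wrist_force: [-0.2, -0.3, 0.1]
gripper_width: 0.0851
grip_force: 0.0
```

{"method": "move_arm", "body": {
  "deltas": [1,0,0,0,1,1,0,0,0,0.6,1,0,0,0,0,1,0,0,0,0]
}}

```text
t: 18.72
tool_pos: [0.5421, 0.1072, 0.1285]
eef_rot: [[-0.013, 1.0, 0.001], [1.0, 0.013, 0.0], [0.0, 0.001, -1.0]]
wrist_force: [1.3, -0.1, -0.1]
gripper_width: 0.085
grip_force: 0.0
```

Run:
```python
from h import *
go(.4145,.241,.05,0)
t=snap('top','t10.png');t=cv2.cvtColor(t,cv2.COLOR_RGB2BGR)
cv2.imwrite('pics/c11.png',np.hstack([cv2.resize(t[180:250,290:350],None,fx=6,fy=6,interpolation=2)]))
hs=cv2.cvtColor(t,cv2.COLOR_BGR2HSV);
m=((hs[...,1]<70)&(hs[...,2]>130)).astype(np.uint8);print(m[246:272,238:264])
```

```text
t 18.72 pos [0.5421 0.1072 0.1285] yaw 0.75 w 0.085 F [ 1.3 -0.1 -0.1] units dx,dy,dz [ 3.39 -3.15  1.96]
spin units 0.13 after-spin units [ 3.35 -3.19  1.96]
[[0 0 0 0 0 0 0 0 0 0 0 0 0 0 0 0 0 0 0 0 0 0 0 0 0 0]
 [0 0 0 0 0 0 0 0 0 0 0 0 0 0 0 0 0 0 0 0 0 0 0 0 0 0]
 [0 0 0 0 0 0 0 0 0 0 0 0 0 0 0 0 0 0 0 0 0 0 0 0 0 0]
 [0 0 0 0 0 0 0 0 0 0 0 0 0 0 0 0 0 0 0 0 0 0 0 0 0 0]
 [0 0 0 0 0 0 0 0 0 0 0 0 0 0 0 0 0 0 0 0 0 0 0 0 0 0]
 [0 0 0 0 0 0 0 0 0 0 0 0 0 0 0 0 0 0 0 0 0 0 0 0 0 0]
 [0 0 0 0 0 0 0 0 0 0 0 0 0 0 0 0 0 0 0 0 0 0 0 0 0 0]
 [0 0 0 0 0 0 0 0 0 0 0 0 0 0 0 0 0 0 0 0 0 0 0 0 0 0]
 [0 0 0 0 0 0 0 0 0 0 0 0 0 0 0 0 0 0 0 0 0 0 0 0 0 0]
 [0 0 0 0 0 0 0 0 0 0 0 0 0 0 0 0 0 0 0 0 0 0 0 0 0 0]
 [0 0 0 0 0 0 0 0 0 0 0 0 0 0 0 0 0 0 0 0 0 0 0 0 0 0]
 [0 0 0 0 0 0 0 0 0 0 0 0 0 0 0 0 0 0 0 0 0 0 0 0 0 0]
 [0 0 0 0 0 0 0 0 0 0 0 0 0 0 0 0 0 0 0 0 0 0 0 0 0 0]
 [0 0 0 0 0 0 0 0 0 0 0 0 0 0 0 0 0 0 0 0 0 0 0 0 0 0]
 [0 0 0 0 0 0 0 0 0 0 0 0 0 0 0 0 0 0 0 0 0 0 0 0 0 0]
 [0 0 0 0 0 0 0 0 0 0 0 0 0 0 0 0 0 0 0 0 0 0 0 0 0 0]
 [0 0 0 0 0 0 0 0 0 0 0 0 0 0 0 0 0 0 0 0 0 0 0 0 0 0]
 [0 0 0 0 0 0 0 0 0 0 0 0 0 0 0 0 0 0 0 0 0 0 0 0 0 0]
 [0 0 0 0 0 0 0 0 0 0 0 0 0 0 0 0 0 0 0 0 0 0 0 0 0 0]
 [0 0 0 0 0 0 0 0 0 0 0 0 0 0 0 0 0 0 0 0 0 0 0 0 0 0]
 [0 0 0 0 0 0 0 0 0 0 0 0 0 0 0 0 0 0 0 0 0 0 0 0 0 0]
 [0 0 0 0 0 0 0 0 0 0 0 0 0 0 0 0 0 0 0 0 0 0 0 0 0 0]
 [0 0 0 0 0 0 0 0 0 0 0 0 0 0 0 0 0 0 0 0 0 0 0 0 0 0]
 [0 0 0 0 0 0 0 0 0 0 0 0 0 0 0 0 0 0 0 0 0 0 0 0 0 0]
 [0 0 0 0 0 0 0 0 0 0 0 0 0 0 0 0 0 0 0 0 0 0 0 0 0 0]
 [0 0 0 0 0 0 0 0 0 0 0 0 0 0 0 0 0 0 0 0 0 0 0 0 0 0]]
```

{"method": "move_arm", "body": {
  "deltas": [1,0.8,-0.8,0,0.12,1,0.85,-0.8,0,0,1,0.85,-0.8,0,0,1,0.85,-0.8,0,0,1,0,0,0,0]
}}

```text
t: 19.18
tool_pos: [0.4218, 0.2316, 0.1276]
eef_rot: [[-0.005, 1.0, -0.003], [1.0, 0.005, 0.002], [0.002, -0.003, -1.0]]
wrist_force: [0.7, 0.2, 0.2]
gripper_width: 0.0856
grip_force: 0.0
```

{"method": "move_arm", "body": {
  "deltas": [1,0,0,0,0,1,0,0,0,0]
}}

```text
t: 19.35
tool_pos: [0.4272, 0.2275, 0.1284]
eef_rot: [[-0.001, 1.0, 0.001], [1.0, 0.001, -0.0], [-0.0, 0.001, -1.0]]
wrist_force: [0.0, -0.1, 0.7]
gripper_width: 0.0857
grip_force: 0.0
```

Run:
```python
from h import *
go(.4145,.241,-.012,0)
s=cv2.cvtColor(snap('scene','s11.png'),cv2.COLOR_RGB2BGR)
print(proj('scene',[.4145,.241,.056]),proj('scene',[.4145,.241,0]))
a=cv2.imread('pics/s0.png');hs=cv2.cvtColor(a,cv2.COLOR_BGR2HSV)[185:212,208:234]
print(((hs[...,1]<70)&(hs[...,2]>120)).astype(np.uint8))
cv2.imwrite('pics/c12.png',np.hstack([cv2.resize(s[140:230,180:270],None,fx=4,fy=4,interpolation=2),cv2.resize(s[165:255,265:355],None,fx=4,fy=4,interpolation=2)]))
```

```text
t 19.35 pos [0.4272 0.2275 0.1284] yaw 0.03 w 0.0857 F [ 0.  -0.1  0.7] units dx,dy,dz [ 0.34 -0.32  3.51]
spin units 0.01 after-spin units [ 0.34 -0.32  3.51]
[220.52746551 190.53385145] [222.33545315 206.34533673]
[[0 0 0 0 0 0 0 0 0 0 0 0 0 0 0 0 0 0 0 0 0 0 0 0 0 0]
 [0 0 0 0 0 0 0 0 0 0 0 0 0 0 0 0 0 0 0 0 0 0 0 0 0 0]
 [0 0 0 0 0 0 0 0 0 0 0 1 1 1 1 1 0 0 0 0 0 0 0 0 0 0]
 [0 0 0 0 0 0 0 0 1 1 1 1 1 1 1 1 1 1 1 0 0 0 0 0 0 0]
 [0 0 0 0 0 0 1 1 1 1 1 1 1 1 1 1 1 1 1 1 0 0 0 0 0 0]
 [1 0 0 0 1 1 1 1 1 1 1 1 1 1 1 1 1 1 1 1 0 0 0 0 0 0]
 [1 1 0 1 1 1 1 1 1 1 1 1 1 1 1 1 1 1 1 1 0 0 0 0 0 0]
 [1 0 0 1 1 1 1 1 1 1 1 1 1 1 1 1 1 1 1 1 0 0 0 0 0 0]
 [1 1 0 0 1 1 1 1 1 1 1 1 1 1 1 1 1 1 1 1 0 0 0 0 0 0]
 [1 1 0 0 1 1 1 1 1 1 1 1 1 1 1 1 1 1 1 1 0 0 0 0 0 0]
 [1 1 0 1 1 1 1 1 1 1 1 1 1 1 1 1 1 1 1 1 0 0 0 0 0 0]
 [1 1 1 0 0 0 1 1 1 1 1 1 1 1 1 1 1 1 1 0 0 0 0 0 0 0]
 [1 0 0 0 0 0 0 1 1 1 1 1 1 1 1 1 0 0 0 0 0 0 0 0 0 0]
 [0 0 0 0 0 0 0 0 0 0 0 0 0 0 0 0 0 0 0 0 0 0 0 0 0 0]
 [0 0 0 0 0 0 0 0 0 0 0 0 0 0 0 0 0 0 0 0 0 0 0 0 0 0]
 [0 0 0 0 0 0 0 0 0 0 0 0 0 0 0 0 0 0 0 0 0 0 0 0 0 0]
 [0 0 0 0 0 0 1 1 0 0 0 0 0 0 0 1 1 1 1 0 0 0 0 0 0 0]
 [0 0 0 0 0 1 1 1 1 1 1 1 1 1 1 1 1 1 1 0 0 0 0 0 0 0]
 [0 0 0 0 0 0 1 1 1 1 1 1 1 1 1 1 1 1 1 0 0 0 0 0 0 0]
 [0 0 0 0 0 0 1 1 1 1 1 1 1 1 1 1 1 1 1 0 0 0 0 0 0 0]
 [0 0 0 0 0 0 1 1 1 1 1 1 1 1 1 1 1 1 1 1 1 0 0 0 0 0]
 [0 0 0 0 0 0 1 1 1 1 1 1 1 1 1 1 1 1 1 1 0 0 0 0 0 0]
 [0 0 0 0 0 0 0 1 1 1 1 1 1 1 1 1 1 1 1 0 0 0 0 0 0 0]
 [0 0 0 0 0 0 0 0 0 1 1 1 1 1 1 1 1 0 0 0 0 0 0 0 0 0]
 [0 0 0 0 0 0 0 0 0 0 0 0 0 0 0 0 0 0 0 0 0 0 0 0 0 0]
 [0 0 0 0 0 0 0 0 0 0 0 0 0 0 0 0 0 0 0 0 0 0 0 0 0 0]
 [0 0 0 0 0 0 0 0 0 0 0 0 0 0 0 0 0 0 0 0 0 0 0 0 0 0]]
```

View pics/c12.png

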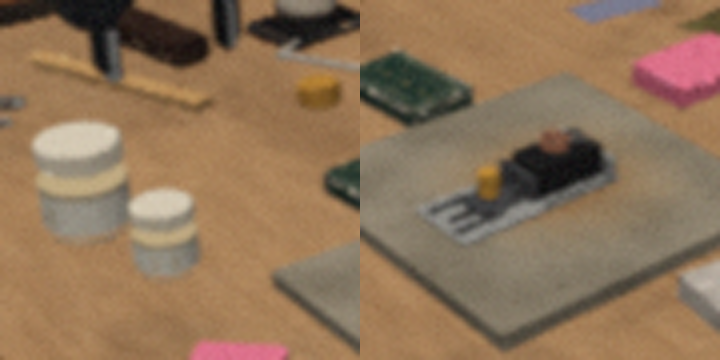

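The ring lies on the block's top at scene (313.5,200), where the block centre projects. The flux jar is at the expected spot, so I'll pick it up.

{"method": "move_arm", "body": {
  "deltas": [1,0.34,-0.32,0,0,1,0,0,0,0,1,0,0,0.9,0,1,0,0,0.9,0,1,0,0,0,0]
}}

```text
t: 19.82
tool_pos: [0.4098, 0.2379, 0.0496]
eef_rot: [[0.003, 1.0, -0.01], [1.0, -0.003, -0.004], [-0.004, -0.01, -1.0]]
wrist_force: [-2.4, -1.0, -0.9]
gripper_width: 0.0854
grip_force: 0.0
```

```bash
python3 -c "
from h import *
go(.4145,.241,-.012,0)"
```

```text
t 19.82 pos [0.4098 0.2379 0.0496] yaw -0.17 w 0.0854 F [-2.4 -1.  -0.9] units dx,dy,dz [0.08 0.13 1.54]
spin units -0.03 after-spin units [0.08 0.12 1.54]
```

{"method": "move_arm", "body": {
  "deltas": [1,0,0,0,0,1,0,0,0.5,0,1,0,0,0.5,0,1,0,0,0.4,0,1,0,0,0,0]
}}

```text
t: 20.23
tool_pos: [0.4138, 0.2403, -0.0006]
eef_rot: [[0.002, 1.0, -0.002], [1.0, -0.002, -0.001], [-0.001, -0.002, -1.0]]
wrist_force: [-1.3, -1.2, -0.5]
gripper_width: 0.0854
grip_force: 0.0
```

{"method": "move_arm", "body": {
  "deltas": [1,0,0,0,0,0,0,0,0,0,0,0,0,0,0,0,0,0,0,0,0,0,0,0,0],
  "grip_force": 30
}}

```text
t: 20.65
tool_pos: [0.4152, 0.2415, 0.0017]
eef_rot: [[0.001, 1.0, 0.002], [1.0, -0.001, 0.001], [0.001, 0.002, -1.0]]
wrist_force: [-0.5, 0.4, 5.9]
gripper_width: 0.0488
grip_force: 30.2
```

{"method": "move_arm", "body": {
  "deltas": [0,0,0,-0.3,0,0,0,0,-0.8,0,0,0,0,-0.8,0,0,-0.3,0.5,0,0,0,-0.5,0.8,0,0]
}}

```text
t: 21.07
tool_pos: [0.4665, 0.211, 0.0792]
eef_rot: [[-0.002, 1.0, 0.004], [1.0, 0.002, 0.002], [0.002, 0.004, -1.0]]
wrist_force: [0.7, 0.2, -2.0]
gripper_width: 0.0487
grip_force: 32.0
```

{"method": "move_arm", "body": {
  "deltas": [0,-0.5,0.8,0,0,0,-0.5,0.8,0,0,0,-0.5,0.8,0,0,0,-0.4,0.6,0,0,0,-0.2,0.3,0,0]
}}

```text
t: 21.48
tool_pos: [0.6009, 0.1222, 0.0767]
eef_rot: [[0.004, 1.0, 0.003], [1.0, -0.004, -0.001], [-0.001, 0.003, -1.0]]
wrist_force: [-0.5, 0.5, -1.6]
gripper_width: 0.0488
grip_force: 32.0
```

{"method": "move_arm", "body": {
  "deltas": [0,0,0,0,0,0,0,0,0,0,0,0,0,0,0]
}}

```text
t: 21.73
tool_pos: [0.5966, 0.1253, 0.0757]
eef_rot: [[0.001, 1.0, -0.001], [1.0, -0.001, 0.0], [0.0, -0.001, -1.0]]
wrist_force: [-0.5, -0.9, -1.2]
gripper_width: 0.0491
grip_force: 31.9
```

```bash
python3 -c "
from h import *
go(.604,.120,.019,-1.8)"
```

```text
t 21.73 pos [0.5966 0.1253 0.0757] yaw -0.08 w 0.0491 F [-0.5 -0.9 -1.2] units dx,dy,dz [-0.13  0.19  1.42]
spin units 0.29 after-spin units [-0.13  0.19  1.42]
```

{"method": "move_arm", "body": {
  "deltas": [0,-0.13,0.17,0,0,0,0,0,0.6,0,0,0,0,0.5,0,0,0,0,0.2,0,0,0,0,0,0]
}}

```text
t: 22.15
tool_pos: [0.6017, 0.1199, 0.0212]
eef_rot: [[0.001, 1.0, -0.005], [1.0, -0.001, -0.0], [-0.0, -0.005, -1.0]]
wrist_force: [-0.4, -0.1, -1.9]
gripper_width: 0.0489
grip_force: 32.0
```

{"method": "move_arm", "body": {
  "deltas": [0,0,0,0,0,0,0,0,0.05,0,0,0,0,0,0,0,0,0,0,0]
}}

```text
t: 22.48
tool_pos: [0.6053, 0.1197, 0.0231]
eef_rot: [[0.001, 1.0, 0.002], [1.0, -0.001, 0.0], [0.0, 0.002, -1.0]]
wrist_force: [-0.5, -0.5, -1.7]
gripper_width: 0.049
grip_force: 32.0
```

{"method": "move_arm", "body": {
  "deltas": [0,0,0,0.08,0,0,0,0,0,0,0,0,0,0,0]
}}

```text
t: 22.73
tool_pos: [0.6044, 0.1196, 0.0187]
eef_rot: [[0.002, 1.0, -0.0], [1.0, -0.002, 0.0], [0.0, -0.0, -1.0]]
wrist_force: [-0.7, 0.4, -1.5]
gripper_width: 0.0489
grip_force: 32.0
```

{"method": "move_arm", "body": {
  "deltas": [0,0,0,0.06,0,0,0,0,0,0,0,0,0,0,0]
}}

```text
t: 22.98
tool_pos: [0.6047, 0.1196, 0.0179]
eef_rot: [[0.001, 1.0, 0.0], [1.0, -0.001, -0.0], [-0.0, 0.0, -1.0]]
wrist_force: [-5.4, -0.4, 9.5]
gripper_width: 0.0488
grip_force: 32.8
```

The jar has touched down. I'll release it, rise, and head for the tweezers.

{"method": "move_arm", "body": {
  "deltas": [0,0,0,-0.04,0,0.9,0,0,0,0,0.9,0,0,0,0,0.9,0,0,0,0,0.9,0,0,-0.3,0]
}}

```text
t: 23.4
tool_pos: [0.6022, 0.1194, 0.0275]
eef_rot: [[0.002, 1.0, -0.005], [1.0, -0.002, -0.0], [-0.0, -0.005, -1.0]]
wrist_force: [-1.9, -0.1, -0.1]
gripper_width: 0.0768
grip_force: 0.0
```

{"method": "move_arm", "body": {
  "deltas": [0.9,0,0,-0.9,0,0.9,0,0,-0.9,0,0.9,0,0,-0.9,0,0.6,-0.5,0,0,0,0.6,-1,-0.2,0,0]
}}

```text
t: 23.82
tool_pos: [0.6, 0.0622, 0.1432]
eef_rot: [[-0.003, 1.0, 0.009], [1.0, 0.003, 0.001], [0.001, 0.009, -1.0]]
wrist_force: [0.7, -1.3, -0.5]
gripper_width: 0.0545
grip_force: 0.0
```

{"method": "move_arm", "body": {
  "deltas": [0.6,-1,-0.2,0,0,0.6,-1,-0.2,0,0,0.6,-1,-0.2,0,0,0.6,-1,-0.2,0,0,0.6,-1,-0.2,0,0]
}}

```text
t: 24.23
tool_pos: [0.5556, -0.1421, 0.139]
eef_rot: [[0.001, 1.0, 0.001], [1.0, -0.001, -0.0], [-0.0, 0.001, -1.0]]
wrist_force: [0.3, -0.4, -0.0]
gripper_width: 0.0513
grip_force: 0.0
```

{"method": "move_arm", "body": {
  "deltas": [0.6,-1,-0.2,0,0,0.6,-1,-0.2,0,0,0.6,-1,-0.2,0,0,0.6,-1,-0.2,0,0,0.6,-0.6,-0.2,0,0]
}}

```text
t: 24.65
tool_pos: [0.515, -0.3285, 0.1392]
eef_rot: [[0.004, 1.0, 0.001], [1.0, -0.004, -0.002], [-0.002, 0.001, -1.0]]
wrist_force: [-0.5, 0.8, -0.1]
gripper_width: 0.0511
grip_force: 0.0
```

{"method": "move_arm", "body": {
  "deltas": [0.6,0,0,0,-1,0.6,0,0,0,-1,0.6,0,0,0,-1,0.6,0,0,0,-0.5,0.6,0,0,0,0]
}}

```text
t: 25.07
tool_pos: [0.5158, -0.3246, 0.1387]
eef_rot: [[-0.358, 0.934, 0.001], [0.934, 0.358, -0.0], [-0.001, 0.0, -1.0]]
wrist_force: [-0.2, -0.6, -0.1]
gripper_width: 0.0512
grip_force: 0.0
```

Run:
```python
from h import *
snap('top','t12.png');snap('scene','s12.png')
print(ray('scene',377.5,296.3,.005),'vs top',ray('top',425,235.6,.005))
go(.503,-.399,-.026,21)
# jar check
t=cv2.imread('pics/t12.png');hs=cv2.cvtColor(t,cv2.COLOR_BGR2HSV)[170:220,275:305];yy,xx=np.nonzero((hs[...,2]>170)&(hs[...,1]<45));print(len(yy),xx.mean()+275,yy.mean()+170,ray('top',xx.mean()+275,yy.mean()+170,.072))
g=cv2.cvtColor(t,cv2.COLOR_BGR2LAB)[212:244,418:470].astype(int)[...,2];np.set_printoptions(linewidth=220);print(g)
```

```text
[ 0.47712434 -0.33343203  0.005     ] vs top [ 0.47784949 -0.33363835  0.005     ]
t 25.17 pos [ 0.5159 -0.3244  0.1385] yaw 20.8 w 0.0513 F [ 0.3 -0.9 -0.1] units dx,dy,dz [-1.63 -0.97  4.11]
spin units -0.03 after-spin units [-1.63 -0.97  4.11]
192 286.0208333333333 197.43229166666666 [0.60394419 0.12225881 0.072     ]
[[151 152 151 ... 128 124 130]
 [151 152 151 ... 125 127 132]
 [152 150 151 ... 129 132 137]
 ...
 [152 154 152 ... 140 143 141]
 [152 152 152 ... 143 143 144]
 [153 154 153 ... 141 143 147]]
```

{"method": "move_arm", "body": {
  "deltas": [0.6,-0.85,-0.5,0,0,0.6,-0.8,-0.47,0,0,0.6,0,0,0.8,0,0.6,0,0,0.8,0,0.6,0,0,0.8,0]
}}

```text
t: 25.58
tool_pos: [0.5035, -0.4011, 0.042]
eef_rot: [[-0.354, 0.935, 0.002], [0.935, 0.354, -0.002], [-0.002, 0.001, -1.0]]
wrist_force: [0.9, -0.3, -0.9]
gripper_width: 0.0513
grip_force: 0.0
```

{"method": "move_arm", "body": {
  "deltas": [0.6,0,0,0.4,0,0.6,0,0,0,0,0.6,0,0,0,0,0.6,0,0,0,0]
}}

```text
t: 25.92
tool_pos: [0.5042, -0.4007, 0.0278]
eef_rot: [[-0.356, 0.934, 0.002], [0.934, 0.356, -0.002], [-0.002, 0.001, -1.0]]
wrist_force: [-0.5, -0.7, 0.6]
gripper_width: 0.0512
grip_force: 0.0
```

Run:
```python
from h import *
go(.503,-.400,-.026,21)
s=cv2.cvtColor(snap('scene','s13.png'),cv2.COLOR_RGB2BGR)
cv2.imwrite('pics/c13.png',cv2.resize(s[260:340,360:450],None,fx=6,fy=6,interpolation=2))
```

```text
t 25.92 pos [ 0.5042 -0.4007  0.0278] yaw 20.88 w 0.0512 F [-0.5 -0.7  0.6] units dx,dy,dz [ 0.03 -0.02  1.35]
spin units -0.02 after-spin units [ 0.03 -0.02  1.35]
```

View pics/c13.png

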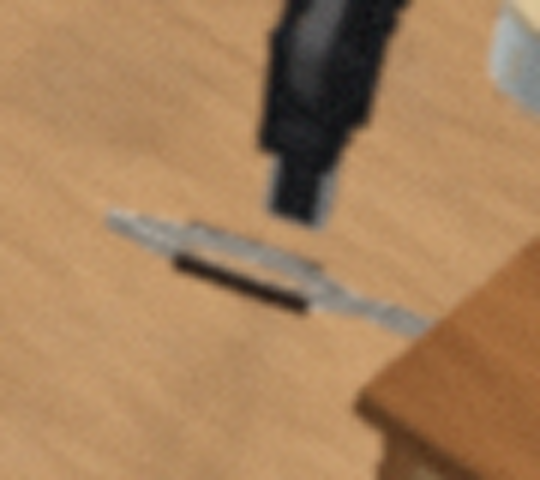

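The closed-in fingers stand above the tweezers' mid-length, which projects near crop (291,285), at the end of the grip plates. I'll descend and grip.

{"method": "move_arm", "body": {
  "deltas": [0.6,0.02,-0.02,0.5,0,0.6,0,0,0.5,0,0.6,0,0,0.32,0,0.6,0,0,0,0,0.6,0,0,0,0]
}}

```text
t: 26.38
tool_pos: [0.5022, -0.3993, -0.0265]
eef_rot: [[-0.357, 0.934, -0.0], [0.934, 0.357, 0.0], [0.0, -0.0, -1.0]]
wrist_force: [-0.0, -1.1, -0.2]
gripper_width: 0.0511
grip_force: 0.0
```

{"method": "move_arm", "body": {
  "deltas": [0,0,0,0,0,0,0,0,0,0,0,0,0,0,0,0,0,0,0,0,0,0,0,0,0],
  "grip_force": 25
}}

```text
t: 26.8
tool_pos: [0.5031, -0.4001, -0.0253]
eef_rot: [[-0.357, 0.934, 0.002], [0.934, 0.357, -0.002], [-0.002, 0.001, -1.0]]
wrist_force: [0.4, 0.6, 6.5]
gripper_width: 0.0134
grip_force: 24.6
```

{"method": "move_arm", "body": {
  "deltas": [0,0,0,-0.3,0,0,0,0,-0.8,0,0,0,0,-0.9,0,0,0,0,-0.9,0,0,0.4,0.3,0,0]
}}

```text
t: 27.22
tool_pos: [0.5109, -0.3867, 0.0993]
eef_rot: [[-0.355, 0.935, 0.01], [0.935, 0.355, -0.012], [-0.014, 0.005, -1.0]]
wrist_force: [1.5, -0.9, 1.5]
gripper_width: 0.0134
grip_force: 24.3
```

{"method": "move_arm", "body": {
  "deltas": [0,0.8,0.6,0,0,0,0.8,0.6,0,0,0,0.8,0.6,0,0,0,0.8,0.6,0,0,0,0.8,0.6,0,0]
}}

```text
t: 27.63
tool_pos: [0.5626, -0.1861, 0.0898]
eef_rot: [[-0.356, 0.934, 0.0], [0.934, 0.356, -0.0], [-0.0, 0.0, -1.0]]
wrist_force: [1.6, 0.0, 0.5]
gripper_width: 0.0133
grip_force: 24.3
```

{"method": "move_arm", "body": {
  "deltas": [0,0.8,0.6,0,0,0,0.8,0.6,0,0,0,0.6,0.5,0,0,0,0,0,0,-1,0,0,0,0,-1]
}}

```text
t: 28.05
tool_pos: [0.595, -0.0788, 0.0897]
eef_rot: [[-0.55, 0.835, 0.0], [0.835, 0.55, -0.0], [-0.0, 0.0, -1.0]]
wrist_force: [-0.7, -0.9, -0.6]
gripper_width: 0.0135
grip_force: 24.3
```

{"method": "move_arm", "body": {
  "deltas": [0,0,0,0,-1,0,0,0,0,-1,0,0,0,0,-1,0,0,0,0,-1,0,0,0,0,-1]
}}

```text
t: 28.47
tool_pos: [0.5945, -0.0813, 0.0896]
eef_rot: [[-0.893, 0.451, -0.0], [0.451, 0.893, -0.0], [0.0, -0.0, -1.0]]
wrist_force: [-0.2, 0.3, -0.2]
gripper_width: 0.0134
grip_force: 24.3
```

{"method": "move_arm", "body": {
  "deltas": [0,0,0,0,-1,0,0,0,0,-1,0,0,0,0,-1,0,0,0,0,-1,0,0,0,0,-0.2]
}}

```text
t: 28.88
tool_pos: [0.5945, -0.0813, 0.0896]
eef_rot: [[-1.0, 0.029, -0.0], [0.029, 1.0, -0.0], [0.0, -0.0, -1.0]]
wrist_force: [1.1, 0.6, -0.8]
gripper_width: 0.0131
grip_force: 24.3
```

{"method": "move_arm", "body": {
  "deltas": [0,0,0,0,0,0,0,0,0,0]
}}

```text
t: 29.05
tool_pos: [0.5946, -0.0813, 0.0894]
eef_rot: [[-0.999, 0.036, 0.0], [0.036, 0.999, -0.0], [-0.0, -0.0, -1.0]]
wrist_force: [-0.0, 0.2, 1.1]
gripper_width: 0.0136
grip_force: 24.3
```

Run:
```python
from h import *
go(.602,-.07,-.009,88.2)
s=cv2.cvtColor(snap('scene','s14.png'),cv2.COLOR_RGB2BGR)
```

```text
t 29.05 pos [ 0.5946 -0.0813  0.0894] yaw 87.95 w 0.0136 F [-0.   0.2  1.1] units dx,dy,dz [-0.17  0.29  2.46]
spin units -0.04 after-spin units [-0.18  0.29  2.46]
```

{"method": "move_arm", "body": {
  "deltas": [0,-0.17,0.29,0,0,0,0,0,0.8,0,0,0,0,0.8,0,0,0,0,0.5,0,0,0,0,0,0]
}}

```text
t: 29.52
tool_pos: [0.5978, -0.068, -0.0003]
eef_rot: [[-0.999, 0.034, -0.009], [0.034, 0.999, 0.003], [0.009, 0.002, -1.0]]
wrist_force: [-1.5, 0.2, -1.6]
gripper_width: 0.0137
grip_force: 24.3
```

{"method": "move_arm", "body": {
  "deltas": [0,0,0,0.15,0,0,0,0,0,0,0,0,0,0,0]
}}

```text
t: 29.77
tool_pos: [0.6033, -0.07, 0.0007]
eef_rot: [[-0.999, 0.033, 0.002], [0.033, 0.999, -0.001], [-0.002, -0.0, -1.0]]
wrist_force: [0.9, 0.0, 0.1]
gripper_width: 0.0137
grip_force: 24.3
```

Run:
```python
from h import *
go(.602,-.07,-.009,88.2)
```

```text
t 29.77 pos [ 0.6033 -0.07    0.0007] yaw 88.1 w 0.0137 F [0.9 0.  0.1] units dx,dy,dz [0.03 0.   0.24]
spin units -0.02 after-spin units [0.03 0.   0.24]
```

{"method": "move_arm", "body": {
  "deltas": [0,0,0,0.12,0,0,0,0,0.05,0,0,0,0,0,0,0,0,0,0,0]
}}

```text
t: 30.1
tool_pos: [0.602, -0.07, -0.0074]
eef_rot: [[-0.999, 0.033, 0.0], [0.033, 0.999, -0.0], [-0.0, -0.0, -1.0]]
wrist_force: [-0.3, -0.6, -0.4]
gripper_width: 0.0135
grip_force: 24.3
```

{"method": "move_arm", "body": {
  "deltas": [0,0,0,0.07,0,0,0,0,0,0,0,0,0,0,0]
}}

```text
t: 30.35
tool_pos: [0.6026, -0.0701, -0.0092]
eef_rot: [[-0.999, 0.033, 0.001], [0.033, 0.999, -0.0], [-0.001, -0.0, -1.0]]
wrist_force: [-2.3, 1.0, 6.6]
gripper_width: 0.0136
grip_force: 25.5
```

{"method": "move_arm", "body": {
  "deltas": [0.5,0,0,-0.03,0,0.5,0,0,0,0,0.5,0,0,0,0,0.5,0,0,-0.2,0,0.5,0,0,-0.6,0]
}}

```text
t: 30.77
tool_pos: [0.5982, -0.0691, 0.0192]
eef_rot: [[-0.999, 0.033, -0.008], [0.033, 0.999, 0.002], [0.008, 0.002, -1.0]]
wrist_force: [-0.8, 0.1, -1.0]
gripper_width: 0.0424
grip_force: 0.0
```

{"method": "move_arm", "body": {
  "deltas": [0.5,0,0,-0.9,0,0.5,0,0,-0.9,0,0.5,0,0,-0.9,0,0.5,0.4,-0.8,0,0,0.5,0.4,-0.9,0,0]
}}

```text
t: 31.18
tool_pos: [0.5704, -0.1366, 0.1352]
eef_rot: [[-1.0, 0.029, 0.007], [0.029, 1.0, -0.002], [-0.007, -0.002, -1.0]]
wrist_force: [0.6, -1.5, -1.4]
gripper_width: 0.0424
grip_force: 0.0
```

{"method": "move_arm", "body": {
  "deltas": [0.5,0.4,-0.9,0,0,0.5,0.4,-0.9,0,0,0.5,0.4,-0.9,0,0,0.5,0.4,-0.9,0,0,0.5,0,0,0,0]
}}

```text
t: 31.6
tool_pos: [0.496, -0.2848, 0.1315]
eef_rot: [[-0.999, 0.038, -0.001], [0.038, 0.999, -0.003], [0.0, -0.003, -1.0]]
wrist_force: [0.6, 0.1, 0.3]
gripper_width: 0.0431
grip_force: 0.0
```

Run:
```python
from h import *
go(.602,-.07,-.009,88.2)
t=cv2.cvtColor(snap('top','t15.png'),cv2.COLOR_RGB2BGR);s=cv2.cvtColor(snap('scene','s15.png'),cv2.COLOR_RGB2BGR)
cv2.imwrite('pics/c14.png',np.hstack([cv2.resize(t[150:250,240:390],(400,267),interpolation=2),cv2.resize(s[165:265,245:385],(400,286),interpolation=2)[:267]]))
hs=cv2.cvtColor(t,cv2.COLOR_BGR2HSV)
for z in (.048,):print('holder top px',proj('top',[.599,.0225,.048]),'ring',proj('top',[.599,.0225,.056]),proj('scene',[.599,.0225,.052]))
```

```text
t 31.6 pos [ 0.496  -0.2848  0.1315] yaw 87.8 w 0.0431 F [0.6 0.1 0.3] units dx,dy,dz [-2.44  5.48  3.49]
spin units -0.07 after-spin units [-2.48  5.45  3.51]
holder top px [317.56731294 199.24367149] ring [317.57182845 199.07551376] [313.52938343 200.05418661]
```

View pics/c14.png

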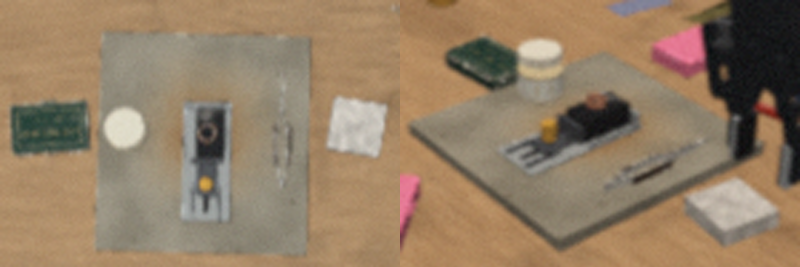

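The final view shows everything in place:
- **Block and ring:** the block is clamped against the fence with the ring at its centre, at crop (207,133).
- **Flux jar:** it stands midway between holder and tin, at crop (125,128).
- **Tweezers:** they lie flat and parallel to the holder at crop (283,132), midway to the bench block.

The gripper is clear of everything.

```bash
python3 -c "
from h import *
print(robot.sign_off())"
```

```text
the job is handed in; nothing more can be done
None
```

The job is handed in at about 32 s of robot time (no verdict was returned). In the last pictures the block is clamped with the ring centred on it, the flux jar and tweezers are in place on the board, and the tin and bench block look unmoved. I did not re-measure the pickle jar, but the arm never went near it.

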